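# Close up the garnish station: washed tubs in, each under its own lid

## Task

Lift the garnish station's cover back onto its stop, then stand every washed tub upright in the well and put on each tub the lid that fits it, fully seated. Lids left over, whose tubs are not here, stay on the counter. Then lower the cover gently until it is fully shut; do not fling it open or let it drop, knock over any tub, or push the shaker, ramekin and tape roll about.

Things in the scene. Friction and masses are not known exactly. Their poses are not given: they have to be found in the camera images.
- well_floor (a point): Centre of the well's floor in the garnish station, a black open box fixed on the counter at the robot's left, its front facing the middle of the counter; outside 180 (x) x 360 (y) x 70 mm high, walls 8 mm, flat floor 20 mm above the counter: the well is 164 x 344 mm, 50 mm deep. Axes: x from the front to the hinge side, y along its length, z up. Place and yaw vary.
- cover (a joint): Angle (rad) of the station's steel dome cover (180 x 360 mm, 57 mm high, hollow below, about 0.45 kg): 0 down on the rim, growing as it is lifted, 1.5 back on its stop. Past about 1.15 it falls back onto the stop and stays there; below that it falls shut if let go (hinge friction only about 0.1 N m).
- cover_hinge (a point): Middle of the cover's hinge line, which runs along the station's y at the top of its back wall, 90 mm behind the well's centre and 72 mm above the counter. Does not move with the cover; axes as the well's.
- cover_handle (a point): Middle of the cover's handle, a dark round bar 12 mm thick, 150 mm long, parallel to the hinge, its centre 50 mm off the cover's front, on two arms 65 mm either side of its middle. Closed, it is 230 mm in front of the hinge and 58 mm above it; it turns with the cover. Pinched from above, a finger on each side, it rolls in the fingers as the cover swings.
- big_round_tub_mid (a point): Centre (half-way up, 30 mm above its underside) of the large round tub, 64 mm in diameter, 60 mm tall, walls and bottom 3 mm thick, open at the top, brushed steel, empty, about 0.16 kg; z up. Taken from above across its outside. May be absent.
- small_round_tub_mid (a point): Centre (half-way up, 30 mm above its underside) of the small round tub, 46 mm in diameter, 60 mm tall, walls and bottom 3 mm thick, open at the top, brushed steel, empty, about 0.16 kg; z up. Taken from above across its outside. May be absent.
- square_tub_mid (a point): Centre (half-way up, 30 mm above its underside) of the square tub, 58 x 58 mm, 60 mm tall, walls and bottom 3 mm thick, open at the top, brushed steel, empty, about 0.16 kg; z up. Sides along its own x and y. May be absent.
- oblong_tub_mid (a point): Centre (half-way up, 30 mm above its underside) of the oblong tub, 80 mm (its own x) x 46 mm (y), 60 mm tall, walls and bottom 3 mm thick, open at the top, brushed steel, empty, about 0.16 kg; z up. Best taken across the 46 mm. May be absent.
- big_round_lid_mid (a point): Centre (17 mm above underside) of the large round lid, 70 mm in diameter; 0.07 kg, 34 mm tall. From below: a 6 mm plug that drops into the tub's mouth with 3 mm play all round, a 4 mm plate overhanging the tub by 3 mm, a dark round knob 20 mm in diameter, 24 mm tall. Lies on its plug on the counter. Seated, this point is 41 mm above the tub's centre.
- small_round_lid_mid (a point): Centre (17 mm above underside) of the small round lid, 52 mm in diameter; 0.07 kg, 34 mm tall. From below: a 6 mm plug that drops into the tub's mouth with 3 mm play all round, a 4 mm plate overhanging the tub by 3 mm, a dark round knob 20 mm in diameter, 24 mm tall. Lies on its plug on the counter. Seated, this point is 41 mm above the tub's centre.
- square_lid_mid (a point): Centre (17 mm above underside) of the square lid, 64 x 64 mm; 0.07 kg, 34 mm tall. From below: a 6 mm plug that drops into the tub's mouth with 3 mm play all round, a 4 mm plate overhanging the tub by 3 mm, a dark grip bar 34 mm long (own x), 10 mm thick (y), 24 mm tall. Lies on its plug on the counter. Seated, this point is 41 mm above the tub's centre. Must be square with its tub to drop in.
- oblong_lid_mid (a point): Centre (17 mm above underside) of the oblong lid, 86 mm (its own x) x 52 mm (y); 0.07 kg, 34 mm tall. From below: a 6 mm plug that drops into the tub's mouth with 3 mm play all round, a 4 mm plate overhanging the tub by 3 mm, a dark grip bar 34 mm long (own x), 10 mm thick (y), 24 mm tall. Lies on its plug on the counter. Seated, this point is 41 mm above the tub's centre. Must be in line with its tub to drop in.
- shaker_mid (a point): Middle (36 mm up) of a glass shaker 42 mm across, 72 mm tall, standing among the tubs and lids; not part of the job.
- ramekin_mid (a point): Middle (18 mm up) of a white ramekin 74 mm across, 36 mm tall, standing among the tubs and lids; not part of the job.
- tape_roll_mid (a point): Middle (12 mm up) of a roll of paper tape lying flat, 80 mm across, 24 mm tall; not part of the job.
Not all that is in view belongs to the job. What is shaped like the part that bears big_round_lid_mid but green is not meant.

How it is judged:
By the outcome, as a careful person would: the job done as asked, in the order asked, and still so for the second after the job is handed in, with the robot touching nothing.
Of big_round_tub, small_round_tub, square_tub, oblong_tub only 2 to 3 are there at a start; the rules pass over those that are not, and their reading is None.
At some moment in a run one of big_round_tub, small_round_tub, square_tub, oblong_tub, big_round_lid, small_round_lid, square_lid, oblong_lid may be knocked a few centimetres aside while the robot is not near it.
It also fails if it takes over 210 s, if anything falls off the work surface, if the arm or the gripper's body presses on something with over 40 N, if the wrist force passes 120 N, or if a joint passes its speed limit or range.

## Robot

A 6-joint arm with a two-finger parallel gripper is mounted at the origin on the work surface. World frame = base frame: x ahead of the robot, y to its left, z up, the work surface at z = 0. Lengths are in m, angles in degrees, forces in N, time in s.
With the tool pointing down it reaches from about 0.25 to 0.8 m from the base axis. Payload 3.9 kg.
Tool frame: the origin (TCP) lies midway between the tips of the shut fingers; the grasp point (between the pads) lies 19 mm behind it; z points along the fingers, y is the line along which they close (so a half turn about z gives the same grasp; the last joint's range is limited). The gripper opens to 85 mm and grips with 20 to 120 N. Pads are 22 mm wide; open, the fingers measure 114 mm over their backs; the gripper's body (76 mm by 85 mm) begins 54 mm behind the grasp point. The pads swing forward as they close: fully open they stand 13 mm farther back than shut.
Start: joints at [-63.197, 14.897, -7.913, 67.191, 0, 90], TCP at [0.237, -0.469, 0.231] pointing down, gripper open.
Joint ranges: [-159.42, 159.42], [-47.68, 98.78], [-73.54, 78.23], [-108.79, 121.32], [-90, 84.71], [-180, 180]. Speed limits (degrees/s): [147.25, 147.25, 180, 180, 180, 180].

## Interface

Orientations are given as [roll, pitch, yaw] about the fixed x, y, z axes, in that order (R = Rz(yaw) Ry(pitch) Rx(roll)).
In Python, from bench import state, eyes, robot, recognise, trace, spot_point gives the robot as it stands.
- The arm moves only by the tool arm_command, never from a script. Its argument "increments" is a list of rows, each an object with "dp": the shift along the world's x, y, z in units of 0.03 m (1.0 is 0.03 m), a list of three; "twist": the turn, a rotation vector about the world's x, y, z in units of 4 degrees (1.0 is 4 degrees), a list of three; "jaw": the closure, from 0 (fully open) to 1 (shut). A call has exactly 5 rows; each row shifts and turns the commanded pose from where the row before left it; what a row does not reach is not made up. A row lasts 1/12 s, in which the tool goes at most 41.7 mm and 7.16 degrees, less where a joint would pass 70% of its speed; a pose out of reach is approached as far as the arm can. A call with a number of a shift or a turn outside -1 to 1 is refused whole. A call with a gripper value outside its range is refused whole. The fingers move at their own pace and stop on an object; "squeeze" is the grip in N (left out, the last holds). Time passes only in rows, so rows that do not move let the fingers close, or fill a call up. It gives the time, the measured TCP pose, the force, the opening and the grip force at its end, in the units of the state.
- state(): the state, without advancing time (a new reading comes with each control period).
- eyes.grab_frame(name): name is "scene" or "top" or "wrist"; returns the picture (384x512x3 uint8, red, green, blue); there is no depth.
- eyes.camera_model(name): a dict with "mtx" (3x3 intrinsics, pixels), "R" (3x3) and "t" (3): a world point X has camera coordinates R X + t. Camera axes: x right, y down, z forward; pixel columns grow to the right and rows downward; lengths in m; the calibration is good to about 2 mm. A picture is of the moment at which its call begins: read the wrist's pose just before it. camera_model takes no time and is no camera call; for the wrist camera it gives the pose at the moment of the call.
- robot.job_done(): hands the job in; it is judged then, once.
Trained networks look in the newest picture that a camera, given by its name, has taken for a name from the list of things; names that differ only in an ending like _2 or _b are one class to them, and where a whole thing is asked for, a point or a joint stands for the part that bears it (a point fixed in the world has none). Each returns a list of dicts, best first, with "p" (0 to 1); they miss things now and then, are a little off and sometimes report something else, mostly with a low value. They report only what shows in the picture. A call takes as long as a camera call. They do not tell look-alikes from the thing itself.
- recognise(camera, thing): "rect" ([centre column, centre row, width, height] in pixels, round what is visible of it).
- trace(camera, thing): "mask" (384x512 bool, what is visible of it) and "rect" ([centre column, centre row, width, height] in pixels, round what is visible of it).
- spot_point(camera, thing): "at" ([row, column] in pixels: a listed point, or the origin of a listed thing).
The state is a dict: "time": time; "joints": joint angles; "dq": joint speeds; "effort": joint torques, N m; "tool_pos": TCP position; "ee_rot": TCP orientation; "force": force on the tool from outside, world axes, zero at the start; "torque": the same for the moment, N m; "gripper_width": opening from 0.0 (shut) to 1.0 (fully open); "grip_force": force on a finger pad.
Only numpy, scipy, OpenCV 4.12 (cv2) and the standard library are available. Lean on these libraries where they do the work, as an engineer would, in place of code of your own. Each camera call takes 0.05 s, during which the arm holds its last target. There are 200 camera calls.

## Working session

There is one attempt and no reset: what is moved stays moved. The work goes in short steps, Python scripts to look and compute and a tool call to move; the robot and the scene stay as the last step left them, time stands still between calls to the robot, and variables do not carry over. Pictures are saved under pics/ and viewed, at most 16 in all, crops included, and the job is handed in when it is done.

Besides the shell and the picture viewer there is one more tool, called as name(argument=value, ...) on one line, values as JSON. arm_command: Moves the arm, as the interface text tells. Its arguments: {"type":"object","properties":{"increments":{"type":"array","items":{"type":"object","properties":{"dp":{"type":"array","items":{"type":"number","minimum":-1,"maximum":1}},"twist":{"type":"array","items":{"type":"number","minimum":-1,"maximum":1}},"jaw":{"type":"number"}}}},"squeeze":{"type":"number"}},"required":["increments"]}

```bash
ls; mkdir -p pics
python3 - <<'E'
from bench import state, eyes
import cv2
s=state();print(s)
for n in ["scene","top"]:
    cv2.imwrite(f"pics/{n}0.png",cv2.resize(eyes.grab_frame(n)[:,:,::-1],(800,600),interpolation=cv2.INTER_CUBIC))
    print(eyes.camera_model(n))
E
```

```text
pics
{'time': 0.0, 'joints': array([-6.31976880e+01,  1.49377543e+01, -7.98551087e+00,  6.71911539e+01,
       -1.61708136e-04,  9.00003943e+01]), 'dq': array([-0.02309771, -0.00248883, -0.04617034, -0.02482337, -0.00064028,
        0.06977327]), 'effort': array([-1.11290523e-03, -4.05677640e+01,  2.53923100e+01,  1.87985064e-02,
        2.09615328e-04, -1.24444054e-05]), 'tool_pos': array([ 0.23641979, -0.46798671,  0.23044806]), 'ee_rot': array([-1.79885581e+02,  1.62495269e-04,  2.68019180e+01]), 'force': array([-0.14968113, -0.68412061, -0.7117996 ]), 'torque': array([-0.08461196, -0.02946248, -0.03271002]), 'grip_force': 0.0, 'gripper_width': 0.9997235749236618}
{'mtx': array([[383.53557862,   0.        , 254.65744353],
       [  0.        , 383.53557862, 191.56810061],
       [  0.        ,   0.        ,   1.        ]]), 'R': array([[-0.39658752,  0.91799561, -0.00154693],
       [ 0.78182507,  0.33687575, -0.52465636],
       [-0.48111111, -0.2092816 , -0.8513127 ]]), 't': array([ 0.19439036, -0.34331775,  1.28936475])}
{'mtx': array([[399.13683853,   0.        , 260.19186615],
       [  0.        , 399.13683853, 185.76226708],
       [  0.        ,   0.        ,   1.        ]]), 'R': array([[-0.01709467, -0.99970441, -0.01728756],
       [-0.99931906,  0.01764841, -0.03240301],
       [ 0.03269853,  0.01672187, -0.99932536]]), 't': array([0.03755805, 0.48076691, 1.14667247])}
```

View pics/scene0.png

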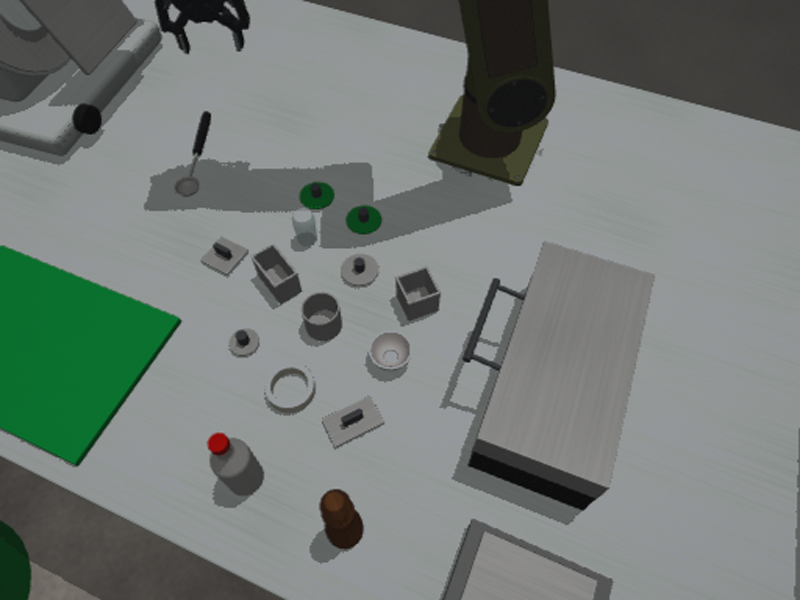

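View pics/top0.png

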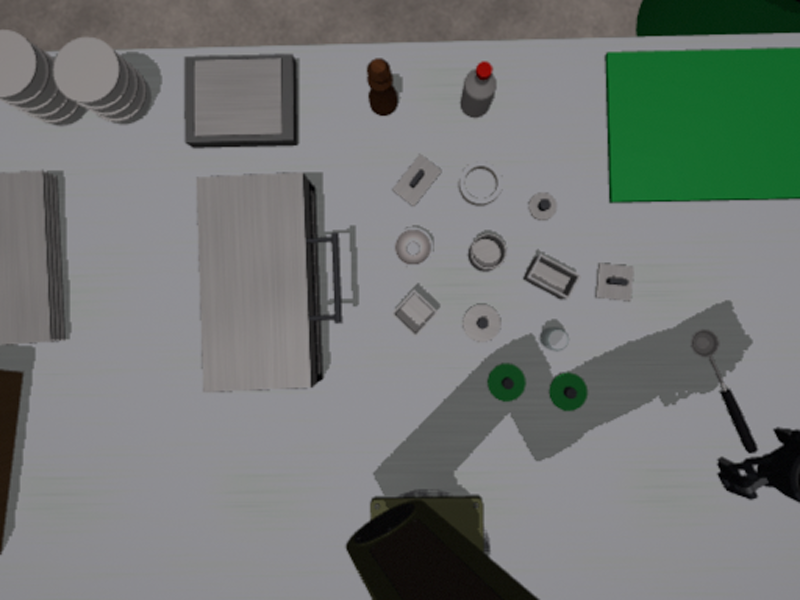

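The top view (800x600 scale) shows the cover at (255,282) with its handle at (337,278).
- **Tubs:** round tub at (487,251), square tub at (417,308), oblong tub at (550,275).
- **Lids:** big round lid at (482,322), small round lid at (543,206), square lid at (615,282), oblong lid at (417,180).
- **Not part of the job:** green decoy lids at (506,382) and (568,391), ramekin at (413,245), tape roll at (480,184), shaker at (555,337).

No second round tub is in view.

```bash
cat > h.py <<'E'
import numpy as np, cv2
from bench import state, eyes, recognise, trace, spot_point
from scipy.spatial.transform import Rotation as Ro
Z=dict(big_round_tub_mid=.03,small_round_tub_mid=.03,square_tub_mid=.03,oblong_tub_mid=.03,big_round_lid_mid=.017,small_round_lid_mid=.017,
 square_lid_mid=.017,oblong_lid_mid=.017,cover_handle=.130,cover_hinge=.072,well_floor=.02,shaker_mid=.036,ramekin_mid=.018,tape_roll_mid=.012)
def plane(m,uv,z):
    "pixels (col,row) -> world on plane z"
    uv=np.atleast_2d(np.asarray(uv,float)); d=np.c_[uv,np.ones(len(uv))]@np.linalg.inv(m['mtx']).T@m['R']
    c=-m['R'].T@m['t']; return c+d*((z-c[2])/d[:,2])[:,None]
def proj(m,X):
    q=np.atleast_2d(X)@m['R'].T+m['t']; q=q@m['mtx'].T; return q[:,:2]/q[:,2:]
def spot(cam,thing,z=None,k=2):
    m=eyes.camera_model(cam); out=[]
    for r in spot_point(cam,thing)[:k]:
        out.append((np.round(plane(m,r['at'][::-1],Z[thing] if z is None else z)[0],4),round(r['p'],2)))
    return out
def save(img,name): cv2.imwrite(f'pics/{name}.png',img[:,:,::-1])
E
python3 - <<'E'
from h import *
for n in ["top","scene"]:
    eyes.grab_frame(n)
    for t in Z: print(n,t,[(list(p[:2]),q) for p,q in spot(n,t)])
E
```

```text
top big_round_tub_mid [([np.float64(0.5452), np.float64(-0.1188)], 0.88)]
top small_round_tub_mid []
top square_tub_mid [([np.float64(0.4388), np.float64(0.0128)], 0.72)]
top oblong_tub_mid [([np.float64(0.4973), np.float64(-0.2239)], 0.96)]
top big_round_lid_mid [([np.float64(0.2865), np.float64(-0.2552)], 0.96), ([np.float64(0.4188), np.float64(-0.1055)], 0.85)]
top small_round_lid_mid [([np.float64(0.6227), np.float64(-0.2259)], 0.62), ([np.float64(0.3896), np.float64(-0.2291)], 0.46)]
top square_lid_mid [([np.float64(0.4905), np.float64(-0.3545)], 0.68)]
top oblong_lid_mid [([np.float64(0.6867), np.float64(0.0033)], 0.72)]
top cover_handle [([np.float64(0.4979), np.float64(0.1355)], 0.59)]
top cover_hinge []
top well_floor [([np.float64(0.4859), np.float64(-0.346)], 0.43)]
top shaker_mid [([np.float64(0.4242), np.float64(-0.1048)], 0.65), ([np.float64(0.3888), np.float64(-0.224)], 0.51)]
top ramekin_mid [([np.float64(0.5656), np.float64(0.0212)], 0.96)]
top tape_roll_mid [([np.float64(0.6671), np.float64(-0.1083)], 0.89)]
scene big_round_tub_mid [([np.float64(0.5486), np.float64(
[... 507 characters left out ...]
re_lid_mid [([np.float64(0.4766), np.float64(-0.3587)], 0.68)]
scene oblong_lid_mid [([np.float64(0.6924), np.float64(0.0052)], 0.66), ([np.float64(0.3734), np.float64(-0.2507)], 0.61)]
scene cover_handle [([np.float64(0.5019), np.float64(0.146)], 0.8), ([np.float64(0.6199), np.float64(0.046)], 0.33)]
scene cover_hinge [([np.float64(0.5687), np.float64(-0.1016)], 0.7)]
scene well_floor []
scene shaker_mid [([np.float64(0.3886), np.float64(-0.2304)], 0.77), ([np.float64(0.6376), np.float64(-0.216)], 0.59)]
scene ramekin_mid [([np.float64(0.5629), np.float64(0.0259)], 0.91), ([np.float64(0.6901), np.float64(0.005)], 0.36)]
scene tape_roll_mid [([np.float64(0.6774), np.float64(-0.1045)], 0.88)]
```

arm_command(increments=[{"dp":[0.44,1,0.05],"twist":[0,0,-0.335],"jaw":0.5},{"dp":[0.44,1,0.05],"twist":[0,0,-0.335],"jaw":0.5},{"dp":[0.44,1,0.05],"twist":[0,0,-0.335],"jaw":0.5},{"dp":[0.44,1,0.05],"twist":[0,0,-0.335],"jaw":0.5},{"dp":[0.44,1,0.05],"twist":[0,0,-0.335],"jaw":0.5}])

```text
time: 2.02
tool_pos: [0.303, -0.3173, 0.2389]
ee_rot: [180.0, -0.0, 20.0]
force: [0.4, 0.5, -0.1]
gripper_width: 0.503
grip_force: 0.0
```

arm_command(increments=[{"dp":[0.44,1,0.05],"twist":[0,0,-0.335],"jaw":0.5},{"dp":[0.44,1,0.05],"twist":[0,0,-0.335],"jaw":0.5},{"dp":[0.44,1,0.05],"twist":[0,0,-0.335],"jaw":0.5},{"dp":[0.44,1,0.05],"twist":[0,0,-0.335],"jaw":0.5},{"dp":[0.44,1,0.05],"twist":[0,0,-0.335],"jaw":0.5}])

```text
time: 2.43
tool_pos: [0.3691, -0.1671, 0.2466]
ee_rot: [180.0, -0.0, 13.3]
force: [-0.0, 0.3, -1.2]
gripper_width: 0.498
grip_force: 0.0
```

arm_command(increments=[{"dp":[0.44,1,0],"twist":[0,0,-0.335],"jaw":0.5},{"dp":[0.44,1,0],"twist":[0,0,-0.335],"jaw":0.5},{"dp":[0.44,1,0],"twist":[0,0,-0.335],"jaw":0.5},{"dp":[0.44,1,0],"twist":[0,0,-0.335],"jaw":0.5},{"dp":[0.44,1,0],"twist":[0,0,-0.335],"jaw":0.5}])

```text
time: 2.85
tool_pos: [0.4352, -0.0169, 0.2465]
ee_rot: [180.0, -0.0, 6.6]
force: [-0.4, -1.6, -0.5]
gripper_width: 0.5
grip_force: 0.0
```

arm_command(increments=[{"dp":[0.44,1,0],"twist":[0,0,-0.335],"jaw":0.5},{"dp":[0.44,1,0],"twist":[0,0,-0.335],"jaw":0.5},{"dp":[0.44,1,0],"twist":[0,0,-0.335],"jaw":0.5},{"dp":[0.44,0.5,0],"twist":[0,0,-0.335],"jaw":0.5},{"dp":[0,0,0],"twist":[0,0,0],"jaw":0.5}])

```text
time: 3.27
tool_pos: [0.4932, 0.0486, 0.2461]
ee_rot: [-178.1, -0.1, 4.5]
force: [1.1, -0.4, -0.2]
gripper_width: 0.498
grip_force: 0.0
```

Run:
```python
from h import *
s=state();print(s['tool_pos'],s['ee_rot'],s['joints'])
im=eyes.grab_frame("wrist");save(im,"w1");print(spot("wrist","cover_handle"))
eyes.grab_frame("top");m=eyes.camera_model("top")
r=trace("top","cover")
for q in r[:1]:
    c=max(cv2.findContours(q['mask'].astype('uint8'),0,2)[0],key=cv2.contourArea)
    print(q['p'],cv2.minAreaRect(c));
# top corners seen in image
P=plane(m,np.array([[197,178],[303,174],[312,387],[204,391]])*.64,.129);print(P)
print(plane(m,np.array([[335.5,235],[340,321]])*.64,.13))
```

```text
[0.49324506 0.04859181 0.24614245] [-1.78093735e+02 -1.07233864e-01  4.45016553e+00] [  4.39408013  11.57773832 -10.15569001  68.16120454   1.90636896
 179.94388364]
[(array([0.4983, 0.1436, 0.13  ]), 0.74)]
0.69 ((164.3156280517578, 180.12782287597656), (139.55613708496094, 75.10536193847656), 87.27368927001953)
[[0.67194536 0.37541614 0.129     ]
 [0.67497085 0.19704615 0.129     ]
 [0.32010124 0.18626933 0.129     ]
 [0.31618971 0.36592461 0.129     ]]
[[0.57143212 0.14382234 0.13      ]
 [0.4283549  0.13826873 0.13      ]]
```

View pics/w1.png

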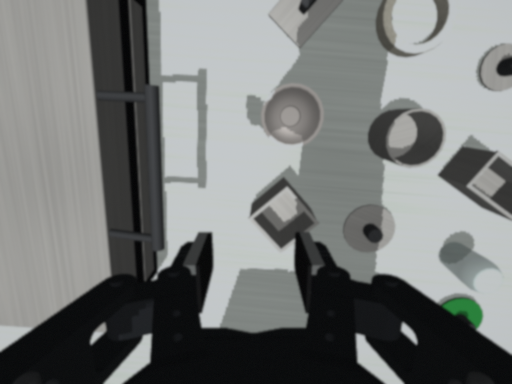

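The wrist view shows the handle bar at column 155, rows 85 to 250, with the fingers at the lower middle. Joint 6 is at its limit, so I will turn the tool the other way, to yaw about −178.

arm_command(increments=[{"dp":[0.04,0.62,0],"twist":[-0.475,0,1],"jaw":0.5},{"dp":[0.04,0.62,0],"twist":[0,0,1],"jaw":0.5},{"dp":[0.04,0.62,0],"twist":[0,0,1],"jaw":0.5},{"dp":[0.04,0.62,0],"twist":[0,0,1],"jaw":0.5},{"dp":[0.04,0.62,0],"twist":[0,0,1],"jaw":0.5}])

```text
time: 3.88
tool_pos: [0.4957, 0.1408, 0.2466]
ee_rot: [-180.0, 0.2, 24.5]
force: [-0.1, 0.1, 0.9]
gripper_width: 0.503
grip_force: 0.0
```

arm_command(increments=[{"dp":[0,0,0],"twist":[0,0,1],"jaw":0.5},{"dp":[0,0,0],"twist":[0,0,1],"jaw":0.5},{"dp":[0,0,0],"twist":[0,0,1],"jaw":0.5},{"dp":[0,0,0],"twist":[0,0,1],"jaw":0.5},{"dp":[0,0,0],"twist":[0,0,1],"jaw":0.5}])

```text
time: 4.3
tool_pos: [0.4956, 0.14, 0.2465]
ee_rot: [-180.0, 0.3, 44.5]
force: [0.0, -0.0, -0.1]
gripper_width: 0.5
grip_force: 0.0
```

arm_command(increments=[{"dp":[0,0,0],"twist":[0,0,1],"jaw":0.5},{"dp":[0,0,0],"twist":[0,0,1],"jaw":0.5},{"dp":[0,0,0],"twist":[0,0,1],"jaw":0.5},{"dp":[0,0,0],"twist":[0,0,1],"jaw":0.5},{"dp":[0,0,0],"twist":[0,0,1],"jaw":0.5}])

```text
time: 4.72
tool_pos: [0.4956, 0.1399, 0.2466]
ee_rot: [-180.0, 0.2, 64.5]
force: [-0.4, -0.8, -0.4]
gripper_width: 0.497
grip_force: 0.0
```

arm_command(increments=[{"dp":[0,0,0],"twist":[0,0,1],"jaw":0.5},{"dp":[0,0,0],"twist":[0,0,1],"jaw":0.5},{"dp":[0,0,0],"twist":[0,0,1],"jaw":0.5},{"dp":[0,0,0],"twist":[0,0,1],"jaw":0.5},{"dp":[0,0,0],"twist":[0,0,1],"jaw":0.5}])

```text
time: 5.13
tool_pos: [0.4957, 0.1399, 0.2466]
ee_rot: [-180.0, 0.2, 84.5]
force: [0.4, 0.1, -0.2]
gripper_width: 0.498
grip_force: 0.0
```

arm_command(increments=[{"dp":[0,0,0],"twist":[0,0,1],"jaw":0.5},{"dp":[0,0,0],"twist":[0,0,1],"jaw":0.5},{"dp":[0,0,0],"twist":[0,0,1],"jaw":0.5},{"dp":[0,0,0],"twist":[0,0,1],"jaw":0.5},{"dp":[0,0,0],"twist":[0,0,1],"jaw":0.5}])

```text
time: 5.55
tool_pos: [0.4957, 0.1399, 0.2466]
ee_rot: [-180.0, 0.2, 104.5]
force: [0.2, -0.5, 0.3]
gripper_width: 0.505
grip_force: 0.0
```

arm_command(increments=[{"dp":[0,0,0],"twist":[0,0,1],"jaw":0.5},{"dp":[0,0,0],"twist":[0,0,1],"jaw":0.5},{"dp":[0,0,0],"twist":[0,0,1],"jaw":0.5},{"dp":[0,0,0],"twist":[0,0,1],"jaw":0.5},{"dp":[0,0,0],"twist":[0,0,1],"jaw":0.5}])

```text
time: 5.97
tool_pos: [0.4957, 0.1399, 0.2466]
ee_rot: [-180.0, 0.2, 124.5]
force: [0.4, 0.4, -0.2]
gripper_width: 0.502
grip_force: 0.0
```

arm_command(increments=[{"dp":[0,0,0],"twist":[0,0,1],"jaw":0.5},{"dp":[0,0,0],"twist":[0,0,1],"jaw":0.5},{"dp":[0,0,0],"twist":[0,0,1],"jaw":0.5},{"dp":[0,0,0],"twist":[0,0,1],"jaw":0.5},{"dp":[0,0,0],"twist":[0,0,1],"jaw":0.5}])

```text
time: 6.38
tool_pos: [0.4957, 0.1399, 0.2466]
ee_rot: [-180.0, 0.2, 144.5]
force: [0.5, 1.1, -0.5]
gripper_width: 0.498
grip_force: 0.0
```

arm_command(increments=[{"dp":[0,0,-0.2],"twist":[0,0,1],"jaw":0.5},{"dp":[0,0,-0.3],"twist":[0,0,1],"jaw":0.5},{"dp":[0,0,-0.3],"twist":[0,0,1],"jaw":0.5},{"dp":[0,0,-0.3],"twist":[0,0,1],"jaw":0.5},{"dp":[0,0,-0.3],"twist":[0,0,1],"jaw":0.5}])

```text
time: 6.8
tool_pos: [0.4957, 0.1399, 0.2042]
ee_rot: [-180.0, 0.2, 164.5]
force: [-0.5, 0.8, 0.9]
gripper_width: 0.501
grip_force: 0.0
```

arm_command(increments=[{"dp":[0,0,-0.3],"twist":[0,0,1],"jaw":0.5},{"dp":[0,0,-0.3],"twist":[0,0,1],"jaw":0.5},{"dp":[0,0,-0.2],"twist":[0,0,1],"jaw":0.5},{"dp":[0,0,-0.1],"twist":[0,0,1],"jaw":0.5},{"dp":[0,0,0],"twist":[0,0,0.3],"jaw":0.5}])

```text
time: 7.22
tool_pos: [0.4952, 0.1398, 0.1767]
ee_rot: [-180.0, 0.1, -178.4]
force: [-0.4, -0.0, 0.1]
gripper_width: 0.498
grip_force: 0.0
```

Run:
```python
from h import *
s=state();print(s['time'],s['tool_pos'],s['ee_rot'],s['joints'])
im=eyes.grab_frame("wrist");save(im,"w2");print(spot("wrist","cover_handle"))
```

```text
7.2167 [0.49515076 0.13976732 0.17673183] [-1.79959457e+02  1.22924510e-01 -1.78369382e+02] [ 15.80612622  15.51103205 -15.47577208  58.90394297  -0.06941142
  14.1754857 ]
[(array([0.5019, 0.1432, 0.13  ]), 0.56)]
```

View pics/w2.png

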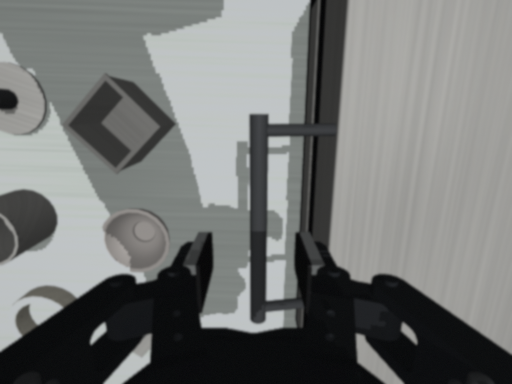

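The bar is at column 259 and the fingers are centred near column 254. I will shift about 3 mm, descend and pinch.

arm_command(increments=[{"dp":[0.03,0.03,-0.44],"twist":[0,0,0],"jaw":0.5},{"dp":[0.03,0.03,-0.44],"twist":[0,0,0],"jaw":0.5},{"dp":[0.03,0.03,-0.44],"twist":[0,0,0],"jaw":0.5},{"dp":[0.03,0,-0.44],"twist":[0,0,0],"jaw":0.5},{"dp":[0.03,0,-0.44],"twist":[0,0,0],"jaw":0.5}])

```text
time: 7.73
tool_pos: [0.5013, 0.1433, 0.1115]
ee_rot: [180.0, 0.3, -178.5]
force: [-0.5, 0.5, 0.4]
gripper_width: 0.497
grip_force: 0.0
```

arm_command(squeeze=35, increments=[{"dp":[0,0,0],"jaw":1},{"dp":[0,0,0],"jaw":1},{"dp":[0,0,0],"jaw":1},{"dp":[0,0,0],"jaw":1},{"dp":[0,0,0],"jaw":1}])

```text
invalid input at $.increments[0]: expected keys dp, twist, jaw
```

Run:
```python
from h import *
s=state();print(s)
p=s['tool_pos'];yaw=np.deg2rad(1.7)
# arc of handle: rows
sx=np.array([-np.sin(yaw),np.cos(yaw)])
R=np.hypot(230,58);a0=np.arctan2(58,230)
th=np.r_[np.linspace(0,1.5,51)]
y=-R*np.cos(a0+th);z=R*np.sin(a0+th)
d=np.c_[np.diff(y)*sx[0],np.diff(y)*sx[1],np.diff(z)]/30
print(np.round(d,2).tolist()); print(d.sum(0)*30)
```

```text
{'time': 7.7333, 'joints': array([ 15.99089143,  19.00579879, -21.01315959,  49.68777925,
        -0.06855124,  14.52650336]), 'dq': array([-2.96826502e-01,  9.23028480e+00, -1.28346853e+01, -2.20385643e+01,
        1.35795910e-02, -4.22387275e-01]), 'effort': array([ 5.52648702e-02, -4.26970017e+01,  2.28759581e+01,  5.09438831e-01,
       -1.47696905e-03,  5.62127709e-03]), 'tool_pos': array([0.50134347, 0.14327291, 0.11146873]), 'ee_rot': array([ 179.99280076,    0.30108175, -178.53580628]), 'force': array([-0.46986138,  0.48107617,  0.3937178 ]), 'torque': array([ 0.02620582, -0.04819451, -0.05177702]), 'grip_force': 0.0, 'gripper_width': 0.4969805106818104}
[[-0.0, 0.06, 0.23], [-0.0, 0.07, 0.23], [-0.0, 0.08, 0.22], [-0.0, 0.08, 0.22], [-0.0, 0.09, 0.22], [-0.0, 0.09, 0.22], [-0.0, 0.1, 0.21], [-0.0, 0.11, 0.21], [-0.0, 0.11, 0.21], [-0.0, 0.12, 0.2], [-0.0, 0.13, 0.2], [-0.0, 0.13, 0.2], [-0.0, 0.14, 0.19], [-0.0, 0.14, 0.19], [-0.0, 0.15, 0.18], [-0.0, 0.15, 0.18], [-0.0, 0.16, 0.17], [-0.0, 0.17, 0.17], [-0.01, 0.17, 0.16], [-0.01, 0.18, 0.16], [-0.01, 0.18, 0.15], [-0.01, 0.18, 0.15], [-0.01, 0.19, 0.14], [-0.01, 0.19, 0.14], [-0.01, 0.2, 0.13], [-0.01, 0.2, 0.13], [-0.01, 0.2, 0.12], [-0.01, 0.21, 0.11], [-0.01, 0.21, 0.11], [-0.01, 0.21, 0.1], [-0.01, 0.22, 0.09], [-0.01, 0.22, 0.09], [-0.01, 0.22, 0.08], [-0.01, 0.23, 0.07], [-0.01, 0.23, 0.07], [-0.01, 0.23, 0.06], [-0.01, 0.23, 0.05], [-0.01, 0.23, 0.05], [-0.01, 0.23, 0.04], [-0.01, 0.23, 0.03], [-0.01, 0.24, 0.03], [-0.01, 0.24, 0.02], [-0.01, 0.24, 0.01], [-0.01, 0.24, 0.0], [-0.01, 0.24, -0.0], [-0.01, 0.24, -0.01], [-0.01, 0.24, -0.02], [-0.01, 0.24, -0.02], [-0.01, 0.24, -0.03], [-0.01, 0.23, -0.04]]
[ -8.05691143 271.46561738 175.52660462]
```

arm_command(squeeze=35, increments=[{"dp":[0,0,0],"twist":[0,0,0],"jaw":1},{"dp":[0,0,0],"twist":[0,0,0],"jaw":1},{"dp":[0,0,0],"twist":[0,0,0],"jaw":1},{"dp":[0,0,0],"twist":[0,0,0],"jaw":1},{"dp":[0,0,0],"twist":[0,0,0],"jaw":1}])

```text
time: 8.15
tool_pos: [0.5012, 0.1431, 0.1121]
ee_rot: [-180.0, 0.3, -178.5]
force: [-0.5, -0.6, 1.0]
gripper_width: 0.13
grip_force: 34.2
```

arm_command(increments=[{"dp":[0,0.06,0.23],"twist":[0,0,0],"jaw":1},{"dp":[0,0.07,0.23],"twist":[0,0,0],"jaw":1},{"dp":[0,0.08,0.22],"twist":[0,0,0],"jaw":1},{"dp":[0,0.08,0.22],"twist":[0,0,0],"jaw":1},{"dp":[0,0.09,0.22],"twist":[0,0,0],"jaw":1}])

```text
time: 8.57
tool_pos: [0.5008, 0.1541, 0.1458]
ee_rot: [-179.9, 0.2, -178.5]
force: [-0.9, -4.8, -1.8]
gripper_width: 0.123
grip_force: 34.0
```

arm_command(increments=[{"dp":[0,0.09,0.22],"twist":[0,0,0],"jaw":1},{"dp":[0,0.1,0.21],"twist":[0,0,0],"jaw":1},{"dp":[0,0.11,0.21],"twist":[0,0,0],"jaw":1},{"dp":[0,0.11,0.21],"twist":[0,0,0],"jaw":1},{"dp":[0,0.12,0.2],"twist":[0,0,0],"jaw":1}])

```text
time: 8.98
tool_pos: [0.5005, 0.1696, 0.1773]
ee_rot: [-179.8, 0.2, -178.5]
force: [-1.2, -6.9, 0.0]
gripper_width: 0.123
grip_force: 34.0
```

arm_command(increments=[{"dp":[0,0.13,0.2],"twist":[0,0,0],"jaw":1},{"dp":[0,0.13,0.2],"twist":[0,0,0],"jaw":1},{"dp":[0,0.14,0.19],"twist":[0,0,0],"jaw":1},{"dp":[0,0.14,0.19],"twist":[0,0,0],"jaw":1},{"dp":[0,0.15,0.18],"twist":[0,0,0],"jaw":1}])

```text
time: 9.4
tool_pos: [0.4999, 0.1894, 0.2064]
ee_rot: [-179.7, 0.2, -178.5]
force: [-2.9, -9.5, 2.7]
gripper_width: 0.126
grip_force: 34.1
```

Run:
```python
from h import *
s=state();print(s['time'],s['tool_pos'],s['ee_rot'],s['force'],s['gripper_width'],s['grip_force'])
save(eyes.grab_frame("scene"),"s2")
```

```text
9.4 [0.49994993 0.18940853 0.20636971] [-1.79726343e+02  1.60899490e-01 -1.78487450e+02] [-2.93737132 -9.53632655  2.7371659 ] 0.12598539742158552 34.06917750835419
```

View pics/s2.png

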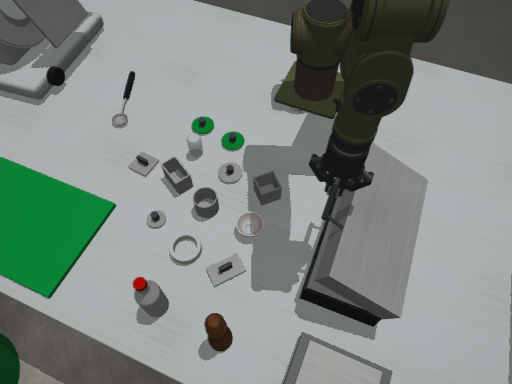

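The cover is lifting, with the bar held at scene pixel (333,200). I will continue along the arc.

arm_command(increments=[{"dp":[0,0.14,0.18],"twist":[0,0,0],"jaw":1},{"dp":[0,0.15,0.17],"twist":[0,0,0],"jaw":1},{"dp":[0,0.16,0.17],"twist":[0,0,0],"jaw":1},{"dp":[-0.01,0.17,0.16],"twist":[0,0,0],"jaw":1},{"dp":[-0.01,0.17,0.16],"twist":[0,0,0],"jaw":1}])

```text
time: 9.87
tool_pos: [0.4993, 0.2129, 0.232]
ee_rot: [-179.7, 0.2, -178.5]
force: [-2.4, -9.5, 6.5]
gripper_width: 0.124
grip_force: 34.1
```

arm_command(increments=[{"dp":[-0.01,0.18,0.15],"twist":[0,0,0],"jaw":1},{"dp":[-0.01,0.18,0.15],"twist":[0,0,0],"jaw":1},{"dp":[-0.01,0.19,0.14],"twist":[0,0,0],"jaw":1},{"dp":[-0.01,0.19,0.14],"twist":[0,0,0],"jaw":1},{"dp":[-0.01,0.2,0.13],"twist":[0,0,0],"jaw":1}])

```text
time: 10.28
tool_pos: [0.4986, 0.2416, 0.2544]
ee_rot: [-179.8, 0.3, -178.5]
force: [-3.2, -9.9, 9.7]
gripper_width: 0.129
grip_force: 35.4
```

arm_command(increments=[{"dp":[-0.01,0.2,0.13],"twist":[0,0,0],"jaw":1},{"dp":[-0.01,0.2,0.12],"twist":[0,0,0],"jaw":1},{"dp":[-0.01,0.21,0.11],"twist":[0,0,0],"jaw":1},{"dp":[-0.01,0.21,0.11],"twist":[0,0,0],"jaw":1},{"dp":[-0.01,0.21,0.1],"twist":[0,0,0],"jaw":1}])

```text
time: 10.7
tool_pos: [0.4977, 0.274, 0.2716]
ee_rot: [-180.0, 0.4, -178.5]
force: [1.0, -4.3, 7.0]
gripper_width: 0.124
grip_force: 36.2
```

arm_command(increments=[{"dp":[-0.01,0.22,0.09],"twist":[0,0,0],"jaw":1},{"dp":[-0.01,0.22,0.09],"twist":[0,0,0],"jaw":1},{"dp":[-0.01,0.22,0.08],"twist":[0,0,0],"jaw":1},{"dp":[-0.01,0.23,0.07],"twist":[0,0,0],"jaw":1},{"dp":[-0.01,0.23,0.07],"twist":[0,0,0],"jaw":1}])

```text
time: 11.12
tool_pos: [0.4968, 0.3085, 0.2835]
ee_rot: [179.9, 0.5, -178.4]
force: [1.5, -3.4, 4.9]
gripper_width: 0.119
grip_force: 36.4
```

arm_command(increments=[{"dp":[-0.01,0.23,0.06],"twist":[0,0,0],"jaw":1},{"dp":[-0.01,0.23,0.05],"twist":[0,0,0],"jaw":1},{"dp":[-0.01,0.23,0.05],"twist":[0,0,0],"jaw":1},{"dp":[-0.01,0.23,0.04],"twist":[0,0,0],"jaw":1},{"dp":[-0.01,0.23,0.03],"twist":[0,0,0],"jaw":1}])

```text
time: 11.53
tool_pos: [0.4958, 0.3436, 0.2897]
ee_rot: [179.9, 0.5, -178.4]
force: [4.1, -2.8, 5.8]
gripper_width: 0.12
grip_force: 37.2
```

arm_command(increments=[{"dp":[-0.01,0.24,0.02],"twist":[0,0,0],"jaw":1},{"dp":[-0.01,0.24,0.02],"twist":[0,0,0],"jaw":1},{"dp":[-0.01,0.24,0.01],"twist":[0,0,0],"jaw":1},{"dp":[-0.01,0.24,0],"twist":[0,0,0],"jaw":1},{"dp":[-0.01,0.24,0],"twist":[0,0,0],"jaw":1}])

```text
time: 11.95
tool_pos: [0.4948, 0.3798, 0.2905]
ee_rot: [179.9, 0.5, -178.5]
force: [6.1, -1.2, 4.3]
gripper_width: 0.124
grip_force: 37.8
```

arm_command(increments=[{"dp":[-0.01,0.22,-0.01],"twist":[0,0,0],"jaw":1},{"dp":[-0.01,0.2,-0.02],"twist":[0,0,0],"jaw":1},{"dp":[-0.01,0.18,-0.02],"twist":[0,0,0],"jaw":1},{"dp":[-0.01,0.15,-0.03],"twist":[0,0,0],"jaw":1},{"dp":[-0.01,0.1,-0.02],"twist":[0,0,0],"jaw":1}])

```text
time: 12.37
tool_pos: [0.4941, 0.406, 0.2877]
ee_rot: [179.8, 0.6, -178.4]
force: [7.6, 0.7, 3.7]
gripper_width: 0.124
grip_force: 38.5
```

arm_command(increments=[{"dp":[0,0.1,-0.02],"twist":[0,0,0],"jaw":1},{"dp":[0,0.06,0],"twist":[0,0,0],"jaw":1},{"dp":[0,0,0],"twist":[0,0,0],"jaw":1},{"dp":[0,0,0],"twist":[0,0,0],"jaw":1},{"dp":[0,0,0],"twist":[0,0,0],"jaw":1}])

```text
time: 12.78
tool_pos: [0.494, 0.4106, 0.287]
ee_rot: [179.8, 0.6, -178.4]
force: [7.7, 0.7, 3.4]
gripper_width: 0.125
grip_force: 38.4
```

arm_command(increments=[{"dp":[0,0.07,0],"twist":[0,0,0],"jaw":1},{"dp":[0,0.07,0],"twist":[0,0,0],"jaw":1},{"dp":[0,0.04,0],"twist":[0,0,0],"jaw":1},{"dp":[0,0,0],"twist":[0,0,0],"jaw":1},{"dp":[0,0,0],"twist":[0,0,0],"jaw":1}])

```text
time: 13.2
tool_pos: [0.4938, 0.4146, 0.2865]
ee_rot: [180.0, 0.5, -178.5]
force: [7.3, -2.3, 3.1]
gripper_width: 0.124
grip_force: 38.1
```

arm_command(increments=[{"dp":[0,0,0],"twist":[0,0,0],"jaw":0.45},{"dp":[0,0,0],"twist":[0,0,0],"jaw":0.45},{"dp":[0,0,0],"twist":[0,0,0],"jaw":0.45},{"dp":[0,0,0],"twist":[0,0,0],"jaw":0.45},{"dp":[0,0,0],"twist":[0,0,0],"jaw":0.45}])

```text
time: 13.62
tool_pos: [0.4908, 0.4142, 0.2852]
ee_rot: [-180.0, 0.2, -178.4]
force: [0.7, -0.0, -0.6]
gripper_width: 0.55
grip_force: 0.0
```

arm_command(increments=[{"dp":[0,0,0.5],"twist":[0,0,0],"jaw":0.45},{"dp":[0,0,0.7],"twist":[0,0,0],"jaw":0.45},{"dp":[0,0,0.7],"twist":[0,0,0],"jaw":0.45},{"dp":[0,-0.9,0.3],"twist":[0,0,0],"jaw":0.3},{"dp":[0,-1,0],"twist":[0,0,0],"jaw":0}])

```text
time: 14.03
tool_pos: [0.492, 0.3587, 0.3535]
ee_rot: [179.8, 0.4, -178.3]
force: [0.3, -0.5, 0.1]
gripper_width: 0.816
grip_force: 0.0
```

arm_command(increments=[{"dp":[0,-1,0],"twist":[0,0,-1],"jaw":0},{"dp":[0,-1,0],"twist":[0,0,-1],"jaw":0},{"dp":[0,-1,0],"twist":[0,0,-1],"jaw":0},{"dp":[0,-1,0],"twist":[0,0,-1],"jaw":0},{"dp":[0,-1,0],"twist":[0,0,-1],"jaw":0}])

```text
time: 14.45
tool_pos: [0.4909, 0.2058, 0.3516]
ee_rot: [180.0, 0.2, 161.4]
force: [0.2, 0.2, 0.2]
gripper_width: 0.998
grip_force: 0.0
```

arm_command(increments=[{"dp":[-0.1,-1,0],"twist":[0,0,-1],"jaw":0},{"dp":[-0.1,-1,0],"twist":[0,0,-1],"jaw":0},{"dp":[-0.1,-1,0],"twist":[0,0,-1],"jaw":0},{"dp":[-0.1,-1,0],"twist":[0,0,-1],"jaw":0},{"dp":[-0.1,-1,0],"twist":[0,0,-1],"jaw":0}])

```text
time: 14.87
tool_pos: [0.4758, 0.0559, 0.3517]
ee_rot: [180.0, 0.2, 141.4]
force: [0.7, 0.5, 0.4]
gripper_width: 0.998
grip_force: 0.0
```

Run:
```python
from h import *
s=state();print(s['time'],s['tool_pos'],s['ee_rot'],s['joints'])
a=eyes.grab_frame("top");b=eyes.grab_frame("wrist");save(np.hstack([a[:,:400],b[:,100:500]]),"c3")
for t in ["big_round_tub_mid","square_tub_mid","oblong_tub_mid"]: print(t,spot("wrist",t),spot("top",t))
print(spot("top","well_floor"))
```

```text
14.8667 [0.4757884  0.05585041 0.35166291] [179.98742755   0.20568353 141.39032181] [ 6.78706496  8.87627073  2.05732839 83.02767629 -0.13761535 45.39653639]
big_round_tub_mid [(array([ 0.6672, -0.0971,  0.03  ]), 0.65), (array([ 0.5462, -0.1127,  0.03  ]), 0.57)] [(array([ 0.5439, -0.1133,  0.03  ]), 0.63)]
square_tub_mid [(array([0.4397, 0.0273, 0.03  ]), 0.76), (array([0.5015, 0.4063, 0.03  ]), 0.47)] [(array([0.4391, 0.0139, 0.03  ]), 0.6)]
oblong_tub_mid [] [(array([ 0.499 , -0.2262,  0.03  ]), 0.84)]
[]
```

View pics/c3.png

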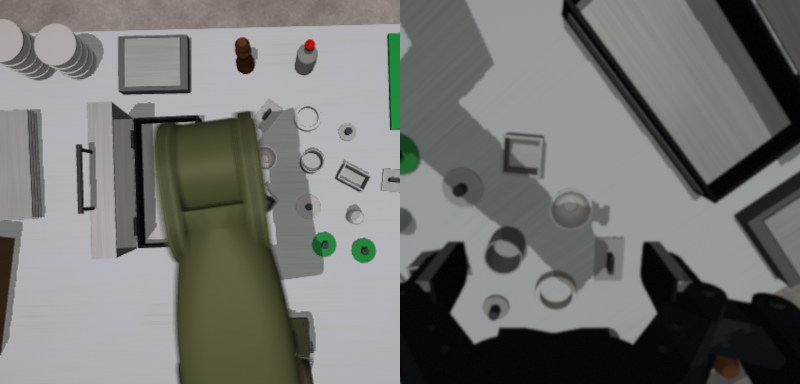

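The cover is open on its stop: in the left half the dome is at (110,180) and the open well at (165,180). The wrist half shows the square tub at (524,155), the big lid at (462,188), the round tub at (505,248), the ramekin at (572,208) and the oblong lid at (608,258). I will write a silhouette fit to measure poses.

```bash
cat >> h.py <<'E'
from scipy.optimize import minimize
def prism(sx,sy,z0,z1,rnd=False):
    if rnd: a=np.arange(0,2*np.pi,.2); b=np.c_[sx/2*np.cos(a),sy/2*np.sin(a)]
    else: b=np.array([[1,1],[1,-1],[-1,-1],[-1,1]])*[sx/2,sy/2]
    return np.r_[np.c_[b,b[:,0]*0+z0],np.c_[b,b[:,0]*0+z1]]
D=dict(big_round=(.064,.064,1),small_round=(.046,.046,1),square=(.058,.058,0),oblong=(.08,.046,0))
def parts(thing):
    k=thing.replace('_tub_mid','').replace('_lid_mid',''); a,b,r=D[k]
    if 'tub' in thing: return [prism(a,b,0,.06,r)]
    return [prism(a-.012,b-.012,0,.006,r),prism(a+.006,b+.006,.006,.010,r),prism(.02,.02,.01,.034,1) if r else prism(.034,.01,.01,.034)]
def fit(thing,guess,cams=("wrist",),z=0.,near=.06):
    """fit x,y,yaw(deg) by mask overlap; takes newest pictures"""
    obs=[]
    for c in cams:
        m=eyes.camera_model(c); best=None
        for r in trace(c,thing):
            k=r['mask']
            if not k.any(): continue
            cx=np.argwhere(k).mean(0)[::-1]; w=plane(m,cx,z+.03)[0]
            d=np.hypot(*(w[:2]-guess[:2]))
            if d<near and (best is None or r['p']>best[1]): best=(k,r['p'])
        if best: obs.append((m,best[0],round(best[1],2)))
    if not obs: return None
    P=parts(thing)
    def sil(v,m):
        c,s=np.cos(v[2]),np.sin(v[2]); im=np.zeros((384*4,512*4),'uint8')
        for p in P:
            w=np.c_[p[:,0]*c-p[:,1]*s+v[0],p[:,0]*s+p[:,1]*c+v[1],p[:,2]+z]
            cv2.fillConvexPoly(im,cv2.convexHull(((proj(m,w)+.5)*4).astype('int32')),255)
        return cv2.resize(im,(512,384),interpolation=cv2.INTER_AREA)/255.
    def cost(u):
        v=np.array([u[0],u[1],u[2]]); t=0
        for m,k,_ in obs:
            s=sil(v,m); t+=np.minimum(s,k).sum()/np.maximum(s,k).sum()
        return -t/len(obs)
    rnd='round' in thing; res=[]
    for y0 in ([0] if rnd else np.arange(0,180 if 'oblong' in thing or 'lid' in thing else 90,22.5)):
        u0=[guess[0],guess[1],np.deg2rad(y0)]
        S=np.array([u0]+[np.add(u0,e) for e in ([.02,0,0],[0,.02,0],[0,0,.2])])
        res.append(minimize(cost,u0,method='Nelder-Mead',options=dict(initial_simplex=S,maxiter=90,xatol=2e-4,fatol=1e-4)))
    b=min(res,key=lambda r:r.fun); return np.round(b.x[:2],4),round(np.rad2deg(b.x[2]),1),'iou',round(-b.fun,3),[o[2] for o in obs]
E
python3 - <<'E'
from h import *
eyes.grab_frame("wrist");eyes.grab_frame("top");eyes.grab_frame("scene")
print('sq w',fit("square_tub_mid",(.439,.014)))
print('sq s',fit("square_tub_mid",(.439,.014),("scene",)))
print('round',fit("big_round_tub_mid",(.545,-.117),("top","scene","wrist")))
print('obl',fit("oblong_tub_mid",(.497,-.226),("top","scene")))
print('sqlid',fit("square_lid_mid",(.485,-.355),("top","scene")))
print('obllid',fit("oblong_lid_mid",(.69,.004),("scene",)),fit("oblong_lid_mid",(.69,.004),("wrist",)))
print('biglid',fit("big_round_lid_mid",(.417,-.104),("top","scene")))
m=eyes.camera_model("wrist");s=state();print(-m['R'].T@m['t']-s['tool_pos'],proj(m,s['tool_pos']))
E
```

```text
sq w (array([0.4386, 0.0139]), np.float64(45.6), 'iou', np.float64(0.961), [0.78])
sq s (array([0.4388, 0.0149]), np.float64(42.7), 'iou', np.float64(0.935), [0.69])
round (array([ 0.5464, -0.1185]), np.float64(5.4), 'iou', np.float64(0.929), [0.69, 0.66, 0.59])
obl (array([ 0.5003, -0.2328]), np.float64(241.3), 'iou', np.float64(0.946), [0.6, 0.86])
sqlid (array([ 0.4912, -0.3565]), np.float64(83.2), 'iou', np.float64(0.915), [0.96, 0.68])
obllid (array([0.6856, 0.007 ]), np.float64(141.0), 'iou', np.float64(0.943), [0.71]) (array([0.6857, 0.0055]), np.float64(141.3), 'iou', np.float64(0.968), [0.77])
biglid (array([ 0.4197, -0.1082]), np.float64(6.3), 'iou', np.float64(0.911), [0.93, 0.94])
[-0.05602008  0.04336286  0.14240071] [[255.47402507 249.07829563]]
```

arm_command(increments=[{"dp":[-0.25,-0.28,-1],"twist":[0,0,-0.32],"jaw":0},{"dp":[-0.25,-0.28,-1],"twist":[0,0,-0.32],"jaw":0},{"dp":[-0.25,-0.28,-1],"twist":[0,0,-0.32],"jaw":0},{"dp":[-0.25,-0.28,-1],"twist":[0,0,-0.32],"jaw":0},{"dp":[-0.24,-0.27,-1],"twist":[0,0,-0.32],"jaw":0}])

```text
time: 16.53
tool_pos: [0.4387, 0.0148, 0.2005]
ee_rot: [180.0, 0.3, 135.1]
force: [0.6, -0.2, 0.0]
gripper_width: 0.999
grip_force: 0.0
```

arm_command(increments=[{"dp":[0,0,-1],"twist":[0,0,0],"jaw":0},{"dp":[0,0,-0.5],"twist":[0,0,0],"jaw":0},{"dp":[0,0,-0.2],"twist":[0,0,0],"jaw":0},{"dp":[0,0,0],"twist":[0,0,0],"jaw":0},{"dp":[0,0,0],"twist":[0,0,0],"jaw":0}])

```text
time: 16.95
tool_pos: [0.4399, 0.0153, 0.1513]
ee_rot: [180.0, 0.3, 135.2]
force: [0.1, -0.9, -0.1]
gripper_width: 0.999
grip_force: 0.0
```

Run:
```python
from h import *
s=state();print(s['time'],s['tool_pos'],s['ee_rot'],s['joints'])
eyes.grab_frame("wrist")
print('sq w',fit("square_tub_mid",(.439,.014)))
```

```text
16.95 [0.43990993 0.01530529 0.15127342] [179.9729344    0.26424712 135.17184819] [  2.11972543   9.60086373 -27.57607635  52.62288968  -0.17461696
  46.9475098 ]
sq w (array([0.44  , 0.0148]), np.float64(44.9), 'iou', np.float64(0.952), [0.98])
```

arm_command(increments=[{"dp":[0,0,-1],"twist":[0,0,0],"jaw":0},{"dp":[0,0,-1],"twist":[0,0,0],"jaw":0},{"dp":[0,0,-1],"twist":[0,0,0],"jaw":0},{"dp":[0,0,-0.8],"twist":[0,0,0],"jaw":0},{"dp":[0,0,-0.4],"twist":[0,0,0],"jaw":0}])

```text
time: 17.47
tool_pos: [0.4389, 0.0153, 0.0233]
ee_rot: [-179.9, 0.2, 135.2]
force: [-0.8, -0.3, 0.4]
gripper_width: 0.998
grip_force: 0.0
```

arm_command(squeeze=40, increments=[{"dp":[0,0,0],"twist":[0,0,0],"jaw":1},{"dp":[0,0,0],"twist":[0,0,0],"jaw":1},{"dp":[0,0,0],"twist":[0,0,0],"jaw":1},{"dp":[0,0,0],"twist":[0,0,0],"jaw":1},{"dp":[0,0,0],"twist":[0,0,0],"jaw":1}])

```text
time: 17.88
tool_pos: [0.4407, 0.0153, 0.0259]
ee_rot: [179.9, 0.4, 135.2]
force: [0.4, -0.7, 3.0]
gripper_width: 0.668
grip_force: 44.1
```

arm_command(increments=[{"dp":[0,0,0.5],"twist":[0,0,0],"jaw":1},{"dp":[0,0,1],"twist":[0,0,0],"jaw":1},{"dp":[0,0,1],"twist":[0,0,0],"jaw":1},{"dp":[0,0,1],"twist":[0,0,0],"jaw":1},{"dp":[0,0,1],"twist":[0,0,0],"jaw":1}])

```text
time: 18.3
tool_pos: [0.4389, 0.0152, 0.1615]
ee_rot: [180.0, 0.2, 135.2]
force: [0.8, -0.0, -2.5]
gripper_width: 0.666
grip_force: 43.6
```

arm_command(increments=[{"dp":[-0.18,0.87,0],"twist":[0,0,1],"jaw":1},{"dp":[-0.18,0.87,0],"twist":[0,0,1],"jaw":1},{"dp":[-0.18,0.87,0],"twist":[0,0,1],"jaw":1},{"dp":[-0.18,0.87,0],"twist":[0,0,1],"jaw":1},{"dp":[-0.18,0.87,0],"twist":[0,0,1],"jaw":1}])

```text
time: 18.72
tool_pos: [0.4119, 0.1468, 0.1603]
ee_rot: [180.0, 0.3, 155.3]
force: [-0.6, -0.1, -2.4]
gripper_width: 0.673
grip_force: 43.6
```

arm_command(increments=[{"dp":[-0.18,0.87,0],"twist":[0,0,1],"jaw":1},{"dp":[-0.18,0.87,0],"twist":[0,0,1],"jaw":1},{"dp":[-0.18,0.87,0],"twist":[0,0,1],"jaw":1},{"dp":[-0.18,0.87,0],"twist":[0,0,1],"jaw":1},{"dp":[-0.18,0.85,0],"twist":[0,0,1],"jaw":1}])

```text
time: 19.13
tool_pos: [0.3847, 0.2769, 0.1602]
ee_rot: [180.0, 0.3, 175.4]
force: [0.2, -0.2, -1.0]
gripper_width: 0.668
grip_force: 43.6
```

arm_command(increments=[{"dp":[0,0,-0.4],"twist":[0,0,0.8],"jaw":1},{"dp":[0,0,-0.4],"twist":[0,0,0.8],"jaw":1},{"dp":[0,0,0],"twist":[0,0,0],"jaw":1},{"dp":[0,0,0],"twist":[0,0,0],"jaw":1},{"dp":[0,0,0],"twist":[0,0,0],"jaw":1}])

```text
time: 19.55
tool_pos: [0.3854, 0.2755, 0.1363]
ee_rot: [180.0, 0.3, -178.5]
force: [0.2, 0.2, -1.8]
gripper_width: 0.671
grip_force: 43.8
```

Run:
```python
from h import *
s=state();print(s['time'],s['tool_pos'],s['ee_rot'],s['joints'],s['gripper_width'])
a=eyes.grab_frame("scene");b=eyes.grab_frame("wrist");save(np.hstack([a[100:,220:512],b[100:]]),"c4")
```

```text
19.55 [0.38542808 0.27551275 0.13627941] [ 179.99225528    0.25783487 -178.52485768] [ 35.6516625   13.46896546 -24.93728566  51.3760883   -0.13842965
  34.17623981] 0.6711908352661328
```

View pics/c4.png

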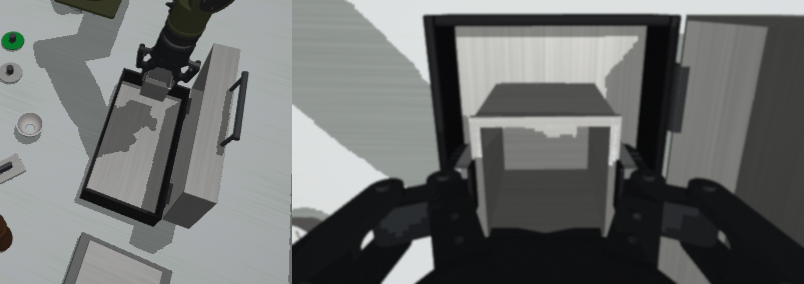

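The square tub is held upright over the front end of the well, at left-half pixel (155,85). I will lower it and release it.

arm_command(increments=[{"dp":[0,0,-0.8],"twist":[0,0,0],"jaw":1},{"dp":[0,0,-0.8],"twist":[0,0,0],"jaw":1},{"dp":[0,0,-0.7],"twist":[0,0,0],"jaw":1},{"dp":[0,0,-0.45],"twist":[0,0,0],"jaw":1},{"dp":[0,0,-0.2],"twist":[0,0,0],"jaw":1}])

```text
time: 20.07
tool_pos: [0.3845, 0.2747, 0.0459]
ee_rot: [-179.9, 0.1, -178.5]
force: [-4.4, -3.3, 26.7]
gripper_width: 0.675
grip_force: 48.1
```

arm_command(increments=[{"dp":[0,0,-0.03],"twist":[0,0,0],"jaw":1},{"dp":[0,0,0],"twist":[0,0,0],"jaw":0.2},{"dp":[0,0,0],"twist":[0,0,0],"jaw":0.1},{"dp":[0,0,0],"twist":[0,0,0],"jaw":0.1},{"dp":[0,0,0],"twist":[0,0,0],"jaw":0.1}])

```text
time: 20.48
tool_pos: [0.3861, 0.2762, 0.0471]
ee_rot: [179.9, 0.3, -178.4]
force: [-0.7, -0.5, -0.4]
gripper_width: 0.898
grip_force: 0.0
```

arm_command(increments=[{"dp":[0,0,0.5],"twist":[0,0,0],"jaw":0.1},{"dp":[0,0,1],"twist":[0,0,0],"jaw":0.1},{"dp":[0,0,1],"twist":[0,0,0],"jaw":0.1},{"dp":[0,0,1],"twist":[0,0,0],"jaw":0.1},{"dp":[0,0,1],"twist":[0,0,0],"jaw":0.1}])

```text
time: 20.9
tool_pos: [0.3851, 0.2756, 0.1831]
ee_rot: [180.0, 0.3, -178.4]
force: [0.7, 1.1, -0.2]
gripper_width: 0.898
grip_force: 0.0
```

arm_command(increments=[{"dp":[0.3,-1,0.3],"twist":[0,0,0],"jaw":0.1},{"dp":[0.4,-1,0],"twist":[0,0,0],"jaw":0.1},{"dp":[0.4,-1,0],"twist":[0,0,0],"jaw":0.1},{"dp":[0.4,-1,0],"twist":[0,0,0],"jaw":0.1},{"dp":[0.4,-1,0],"twist":[0,0,0],"jaw":0.1}])

```text
time: 21.32
tool_pos: [0.4428, 0.1244, 0.191]
ee_rot: [180.0, 0.3, -178.4]
force: [0.4, 0.6, -0.7]
gripper_width: 0.9
grip_force: 0.0
```

arm_command(increments=[{"dp":[0.5,-1,0],"twist":[0,0,0],"jaw":0.1},{"dp":[0.5,-1,0],"twist":[0,0,0],"jaw":0.1},{"dp":[0.5,-1,0],"twist":[0,0,0],"jaw":0.1},{"dp":[0.5,-1,0],"twist":[0,0,0],"jaw":0.1},{"dp":[0.5,-1,0],"twist":[0,0,0],"jaw":0.1}])

```text
time: 21.73
tool_pos: [0.5179, -0.026, 0.1908]
ee_rot: [-180.0, 0.3, -178.5]
force: [0.7, 0.3, 0.4]
gripper_width: 0.896
grip_force: 0.0
```

arm_command(increments=[{"dp":[0.5,-1,-0.2],"twist":[0,0,0],"jaw":0.1},{"dp":[0.5,-1,-0.2],"twist":[0,0,0],"jaw":0.1},{"dp":[0,-0.8,-0.2],"twist":[0,0,0],"jaw":0.1},{"dp":[0,0,-0.2],"twist":[0,0,0],"jaw":0.1},{"dp":[0,0,0],"twist":[0,0,0],"jaw":0.1}])

```text
time: 22.15
tool_pos: [0.5465, -0.1093, 0.1651]
ee_rot: [180.0, 0.1, -178.6]
force: [0.3, 0.6, -0.4]
gripper_width: 0.902
grip_force: 0.0
```

Run:
```python
from h import *
s=state();print(s['time'],s['tool_pos'],s['ee_rot'],s['joints'],s['gripper_width'])
eyes.grab_frame("wrist");eyes.grab_frame("top")
print(fit("big_round_tub_mid",(.545,-.117)))
print(fit("square_tub_mid",(.385,.275),("top",),z=.02))
```

```text
22.15 [ 0.54645355 -0.10926597  0.16509495] [ 1.79962121e+02  1.13938950e-01 -1.78580098e+02] [-11.34315068  19.97572084 -10.72180031  59.19972322   0.06211413
 -12.76303475] 0.9024196888582549
(array([ 0.5467, -0.1158]), np.float64(4.1), 'iou', np.float64(0.981), [0.61])
(array([0.3844, 0.2765]), np.float64(1.1), 'iou', np.float64(0.944), [0.74])
```

arm_command(increments=[{"dp":[0,-0.22,-1],"twist":[0,0,0],"jaw":0.1},{"dp":[0,0,-1],"twist":[0,0,0],"jaw":0.1},{"dp":[0,0,-1],"twist":[0,0,0],"jaw":0.1},{"dp":[0,0,-1],"twist":[0,0,0],"jaw":0.1},{"dp":[0,0,-0.6],"twist":[0,0,0],"jaw":0.1}])

```text
time: 22.77
tool_pos: [0.5458, -0.1134, 0.0262]
ee_rot: [180.0, 0.1, -178.3]
force: [-0.8, 0.1, 0.1]
gripper_width: 0.902
grip_force: 0.0
```

arm_command(squeeze=40, increments=[{"dp":[0,0,0],"twist":[0,0,0],"jaw":1},{"dp":[0,0,0],"twist":[0,0,0],"jaw":1},{"dp":[0,0,0],"twist":[0,0,0],"jaw":1},{"dp":[0,0,0],"twist":[0,0,0],"jaw":1},{"dp":[0,0,0],"twist":[0,0,0],"jaw":1}])

```text
time: 23.18
tool_pos: [0.5486, -0.115, 0.0299]
ee_rot: [-180.0, 0.4, -178.4]
force: [0.7, 1.0, -0.9]
gripper_width: 0.721
grip_force: 47.7
```

arm_command(increments=[{"dp":[0,0,0.5],"twist":[0,0,0],"jaw":1},{"dp":[0,0,1],"twist":[0,0,0],"jaw":1},{"dp":[0,0,1],"twist":[0,0,0],"jaw":1},{"dp":[0,0,1],"twist":[0,0,0],"jaw":1},{"dp":[0,0,1],"twist":[0,0,0],"jaw":1}])

```text
time: 23.6
tool_pos: [0.5473, -0.115, 0.1657]
ee_rot: [-180.0, 0.3, -178.4]
force: [1.4, -0.1, -1.7]
gripper_width: 0.723
grip_force: 47.7
```

arm_command(increments=[{"dp":[-0.14,0.9,0],"twist":[0,0,0],"jaw":1},{"dp":[-0.14,0.9,0],"twist":[0,0,0],"jaw":1},{"dp":[-0.14,0.9,0],"twist":[0,0,0],"jaw":1},{"dp":[-0.14,0.9,0],"twist":[0,0,0],"jaw":1},{"dp":[-0.14,0.9,0],"twist":[0,0,0],"jaw":1}])

```text
time: 24.02
tool_pos: [0.5263, 0.0211, 0.1645]
ee_rot: [-180.0, 0.4, -178.5]
force: [0.2, 0.7, -2.4]
gripper_width: 0.72
grip_force: 47.9
```

arm_command(increments=[{"dp":[-0.14,0.9,0],"twist":[0,0,0],"jaw":1},{"dp":[-0.14,0.9,0],"twist":[0,0,0],"jaw":1},{"dp":[-0.14,0.9,0],"twist":[0,0,0],"jaw":1},{"dp":[-0.14,0.9,0],"twist":[0,0,0],"jaw":1},{"dp":[-0.14,0.9,0],"twist":[0,0,0],"jaw":1}])

```text
time: 24.43
tool_pos: [0.5052, 0.1564, 0.1644]
ee_rot: [180.0, 0.3, -178.4]
force: [0.0, -0.4, -1.9]
gripper_width: 0.719
grip_force: 47.9
```

arm_command(increments=[{"dp":[-0.12,0.9,0],"twist":[0,0,0],"jaw":1},{"dp":[-0.12,0.9,0],"twist":[0,0,0],"jaw":1},{"dp":[-0.12,0.9,0],"twist":[0,0,0],"jaw":1},{"dp":[-0.12,0.9,0],"twist":[0,0,0],"jaw":1},{"dp":[0,0.4,0],"twist":[0,0,0],"jaw":1}])

```text
time: 24.85
tool_pos: [0.4905, 0.2784, 0.1643]
ee_rot: [179.9, 0.3, -178.3]
force: [-0.3, -1.4, -2.6]
gripper_width: 0.725
grip_force: 47.9
```

arm_command(increments=[{"dp":[0,0,-0.4],"twist":[0,0,0],"jaw":1},{"dp":[0,0,-0.4],"twist":[0,0,0],"jaw":1},{"dp":[0,0,0],"twist":[0,0,0],"jaw":1},{"dp":[0,0,0],"twist":[0,0,0],"jaw":1},{"dp":[0,0,0],"twist":[0,0,0],"jaw":1}])

```text
time: 25.27
tool_pos: [0.4913, 0.2748, 0.1401]
ee_rot: [180.0, 0.3, -178.5]
force: [-0.3, 0.2, -1.6]
gripper_width: 0.723
grip_force: 47.8
```

arm_command(increments=[{"dp":[0,0,-0.8],"twist":[0,0,0],"jaw":1},{"dp":[0,0,-0.8],"twist":[0,0,0],"jaw":1},{"dp":[0,0,-0.7],"twist":[0,0,0],"jaw":1},{"dp":[0,0,-0.45],"twist":[0,0,0],"jaw":1},{"dp":[0,0,-0.15],"twist":[0,0,0],"jaw":1}])

```text
time: 25.68
tool_pos: [0.49, 0.274, 0.0508]
ee_rot: [-179.9, 0.1, -178.5]
force: [-0.0, -0.8, -2.5]
gripper_width: 0.722
grip_force: 47.8
```

arm_command(increments=[{"dp":[0,0,-0.05],"twist":[0,0,0],"jaw":1},{"dp":[0,0,0],"twist":[0,0,0],"jaw":0.2},{"dp":[0,0,0],"twist":[0,0,0],"jaw":0.1},{"dp":[0,0,0],"twist":[0,0,0],"jaw":0.1},{"dp":[0,0,0],"twist":[0,0,0],"jaw":0.1}])

```text
time: 26.1
tool_pos: [0.4919, 0.2756, 0.0521]
ee_rot: [179.9, 0.4, -178.4]
force: [-0.1, -0.0, 0.6]
gripper_width: 0.899
grip_force: 0.0
```

arm_command(increments=[{"dp":[0,0,0.5],"twist":[0,0,0],"jaw":0.1},{"dp":[0,0,1],"twist":[0,0,0],"jaw":0.1},{"dp":[0,0,1],"twist":[0,0,0],"jaw":0.1},{"dp":[0,0,1],"twist":[0,0,0],"jaw":0.1},{"dp":[0,0,1],"twist":[0,0,0],"jaw":0.1}])

```text
time: 26.52
tool_pos: [0.4908, 0.2751, 0.1879]
ee_rot: [180.0, 0.3, -178.4]
force: [1.3, 0.5, -0.3]
gripper_width: 0.899
grip_force: 0.0
```

arm_command(increments=[{"dp":[0.02,-1,0.3],"twist":[0,0,1],"jaw":0.1},{"dp":[0.02,-1,0],"twist":[0,0,1],"jaw":0.1},{"dp":[0.02,-1,0],"twist":[0,0,1],"jaw":0.1},{"dp":[0.02,-1,0],"twist":[0,0,1],"jaw":0.1},{"dp":[0.02,-1,0],"twist":[0,0,1],"jaw":0.1}])

```text
time: 26.93
tool_pos: [0.494, 0.1239, 0.1957]
ee_rot: [-180.0, 0.3, -158.2]
force: [0.5, -0.2, -0.8]
gripper_width: 0.9
grip_force: 0.0
```

arm_command(increments=[{"dp":[0.02,-1,0],"twist":[0,0,1],"jaw":0.1},{"dp":[0.02,-1,0],"twist":[0,0,1],"jaw":0.1},{"dp":[0.02,-1,0],"twist":[0,0,1],"jaw":0.1},{"dp":[0.02,-1,0],"twist":[0,0,1],"jaw":0.1},{"dp":[0.02,-1,0],"twist":[0,0,1],"jaw":0.1}])

```text
time: 27.35
tool_pos: [0.497, -0.0264, 0.1956]
ee_rot: [-179.9, 0.3, -138.2]
force: [-0.1, -0.7, 0.5]
gripper_width: 0.898
grip_force: 0.0
```

arm_command(increments=[{"dp":[0.02,-1,0],"twist":[0,0,1],"jaw":0.1},{"dp":[0.02,-1,0],"twist":[0,0,1],"jaw":0.1},{"dp":[0.02,-1,0],"twist":[0,0,1],"jaw":0.1},{"dp":[0.02,-1,0],"twist":[0,0,1],"jaw":0.1},{"dp":[0.02,-1,0],"twist":[0,0,0.9],"jaw":0.1}])

```text
time: 27.77
tool_pos: [0.4999, -0.1765, 0.1956]
ee_rot: [-179.9, 0.2, -118.6]
force: [0.5, 0.3, -0.1]
gripper_width: 0.905
grip_force: 0.0
```

arm_command(increments=[{"dp":[0,-1,-0.3],"twist":[0,0,0],"jaw":0.1},{"dp":[0,-0.9,-0.5],"twist":[0,0,0],"jaw":0.1},{"dp":[0,0,0],"twist":[0,0,0],"jaw":0.1},{"dp":[0,0,0],"twist":[0,0,0],"jaw":0.1},{"dp":[0,0,0],"twist":[0,0,0],"jaw":0.1}])

```text
time: 28.18
tool_pos: [0.4998, -0.2317, 0.1711]
ee_rot: [-180.0, 0.3, -118.8]
force: [0.4, -0.0, -0.3]
gripper_width: 0.903
grip_force: 0.0
```

Run:
```python
from h import *
s=state();print(s['time'],s['tool_pos'],s['ee_rot'],s['joints'],s['gripper_width'])
eyes.grab_frame("wrist");eyes.grab_frame("top")
print(fit("oblong_tub_mid",(.5,-.233)))
print(fit("square_tub_mid",(.385,.275),("top",),z=.02))
print(fit("big_round_tub_mid",(.49,.275),("top",),z=.02))
```

```text
28.1833 [ 0.49976464 -0.23168926  0.17113811] [-179.99157942    0.25691064 -118.84960432] [-25.02105326  19.20458602 -10.94405544  59.82580235   0.25577503
 -86.17137303] 0.9027202641036772
(array([ 0.4999, -0.2319]), np.float64(60.9), 'iou', np.float64(0.947), [0.66])
(array([0.3844, 0.2774]), np.float64(3.8), 'iou', np.float64(0.923), [0.89])
(array([0.4943, 0.2741]), np.float64(11.4), 'iou', np.float64(0.953), [0.93])
```

arm_command(increments=[{"dp":[0,0,-1],"twist":[0,0,0],"jaw":0.15},{"dp":[0,0,-1],"twist":[0,0,0],"jaw":0.15},{"dp":[0,0,-1],"twist":[0,0,0],"jaw":0.15},{"dp":[0,0,-1],"twist":[0,0,0],"jaw":0.15},{"dp":[0,0,-0.75],"twist":[0,0,0],"jaw":0.15}])

```text
time: 28.85
tool_pos: [0.4992, -0.2309, 0.0265]
ee_rot: [179.9, 0.2, -118.8]
force: [-0.1, -0.0, 0.3]
gripper_width: 0.845
grip_force: 0.0
```

arm_command(squeeze=40, increments=[{"dp":[0,0,0],"twist":[0,0,0],"jaw":1},{"dp":[0,0,0],"twist":[0,0,0],"jaw":1},{"dp":[0,0,0],"twist":[0,0,0],"jaw":1},{"dp":[0,0,0],"twist":[0,0,0],"jaw":1},{"dp":[0,0,0],"twist":[0,0,0],"jaw":1}])

```text
time: 29.27
tool_pos: [0.5012, -0.2325, 0.0299]
ee_rot: [-179.8, 0.2, -118.8]
force: [-0.2, 0.0, -0.8]
gripper_width: 0.532
grip_force: 46.4
```

arm_command(increments=[{"dp":[0,0,0.5],"twist":[0,0,0],"jaw":1},{"dp":[0,0,1],"twist":[0,0,0],"jaw":1},{"dp":[0,0,1],"twist":[0,0,0],"jaw":1},{"dp":[0,0,1],"twist":[0,0,0],"jaw":1},{"dp":[0,0,1],"twist":[0,0,0],"jaw":1}])

```text
time: 29.68
tool_pos: [0.4999, -0.232, 0.1658]
ee_rot: [-179.9, 0.2, -118.8]
force: [1.6, 0.3, -2.2]
gripper_width: 0.53
grip_force: 46.4
```

arm_command(increments=[{"dp":[0.2,1,0],"twist":[0,0,-1],"jaw":1},{"dp":[0.2,1,0],"twist":[0,0,-1],"jaw":1},{"dp":[0.2,1,0],"twist":[0,0,-1],"jaw":1},{"dp":[0.2,1,0],"twist":[0,0,-1],"jaw":1},{"dp":[0.2,1,0],"twist":[0,0,-1],"jaw":1}])

```text
time: 30.1
tool_pos: [0.5303, -0.0808, 0.1647]
ee_rot: [-179.9, 0.3, -139.1]
force: [0.1, -0.4, -2.9]
gripper_width: 0.528
grip_force: 46.5
```

arm_command(increments=[{"dp":[0.2,1,0],"twist":[0,0,-1],"jaw":1},{"dp":[0.2,1,0],"twist":[0,0,-1],"jaw":1},{"dp":[0.2,1,0],"twist":[0,0,-1],"jaw":1},{"dp":[0.2,1,0],"twist":[0,0,-1],"jaw":1},{"dp":[0.2,1,0],"twist":[0,0,-1],"jaw":1}])

```text
time: 30.52
tool_pos: [0.5603, 0.0696, 0.1646]
ee_rot: [-180.0, 0.3, -159.0]
force: [1.1, -0.3, -1.1]
gripper_width: 0.527
grip_force: 46.5
```

arm_command(increments=[{"dp":[0.2,1,0],"twist":[0,0,-1],"jaw":1},{"dp":[0.2,1,0],"twist":[0,0,-1],"jaw":1},{"dp":[0.2,1,0],"twist":[0,0,-1],"jaw":1},{"dp":[0.2,1,0],"twist":[0,0,-1],"jaw":1},{"dp":[0.2,1,0],"twist":[0,0,-0.9],"jaw":1}])

```text
time: 30.93
tool_pos: [0.5902, 0.2197, 0.1645]
ee_rot: [180.0, 0.3, -178.6]
force: [0.7, 0.1, -2.0]
gripper_width: 0.53
grip_force: 46.5
```

arm_command(increments=[{"dp":[0.25,1,0],"twist":[0,0,0],"jaw":1},{"dp":[0.25,0.9,-0.3],"twist":[0,0,0],"jaw":1},{"dp":[0,0,-0.5],"twist":[0,0,0],"jaw":1},{"dp":[0,0,0],"twist":[0,0,0],"jaw":1},{"dp":[0,0,0],"twist":[0,0,0],"jaw":1}])

```text
time: 31.35
tool_pos: [0.6039, 0.2747, 0.139]
ee_rot: [-179.9, 0.1, -178.4]
force: [-0.5, -0.3, -1.8]
gripper_width: 0.531
grip_force: 46.5
```

arm_command(increments=[{"dp":[0,0,-0.8],"twist":[0,0,0],"jaw":1},{"dp":[0,0,-0.8],"twist":[0,0,0],"jaw":1},{"dp":[0,0,-0.7],"twist":[0,0,0],"jaw":1},{"dp":[0,0,-0.45],"twist":[0,0,0],"jaw":1},{"dp":[0,0,-0.12],"twist":[0,0,0],"jaw":1}])

```text
time: 31.77
tool_pos: [0.6033, 0.273, 0.0517]
ee_rot: [-179.9, 0.0, -178.5]
force: [-0.9, -0.3, -1.5]
gripper_width: 0.536
grip_force: 46.5
```

arm_command(increments=[{"dp":[0,0,-0.06],"twist":[0,0,0],"jaw":1},{"dp":[0,0,0],"twist":[0,0,0],"jaw":0.3},{"dp":[0,0,0],"twist":[0,0,0],"jaw":0.2},{"dp":[0,0,0],"twist":[0,0,0],"jaw":0.2},{"dp":[0,0,0],"twist":[0,0,0],"jaw":0.2}])

```text
time: 32.18
tool_pos: [0.6059, 0.2755, 0.0529]
ee_rot: [179.9, 0.4, -178.4]
force: [0.3, -0.6, 0.6]
gripper_width: 0.797
grip_force: 0.0
```

arm_command(increments=[{"dp":[0,0,0.5],"twist":[0,0,0],"jaw":0.2},{"dp":[0,0,1],"twist":[0,0,0],"jaw":0.2},{"dp":[0,0,1],"twist":[0,0,0],"jaw":0.2},{"dp":[0,0,1],"twist":[0,0,0],"jaw":0.2},{"dp":[0,0,1],"twist":[0,0,0],"jaw":0.3}])

```text
time: 32.6
tool_pos: [0.6048, 0.2751, 0.1884]
ee_rot: [180.0, 0.3, -178.4]
force: [1.4, 0.7, -0.5]
gripper_width: 0.706
grip_force: 0.0
```

arm_command(increments=[{"dp":[-0.47,-0.98,0.2],"twist":[0,0,0],"jaw":0.5},{"dp":[-0.47,-0.98,0],"twist":[0,0,0],"jaw":0.5},{"dp":[-0.47,-0.98,0],"twist":[0,0,0],"jaw":0.5},{"dp":[-0.47,-0.98,0],"twist":[0,0,0],"jaw":0.5},{"dp":[-0.47,-0.98,0],"twist":[0,0,0],"jaw":0.5}])

```text
time: 33.02
tool_pos: [0.5338, 0.127, 0.1932]
ee_rot: [180.0, 0.3, -178.4]
force: [-0.1, -0.7, 0.3]
gripper_width: 0.498
grip_force: 0.0
```

arm_command(increments=[{"dp":[-0.47,-0.98,0],"twist":[0,0,0],"jaw":0.5},{"dp":[-0.47,-0.98,0],"twist":[0,0,0],"jaw":0.5},{"dp":[-0.47,-0.98,0],"twist":[0,0,0],"jaw":0.5},{"dp":[-0.47,-0.98,0],"twist":[0,0,0],"jaw":0.5},{"dp":[-0.47,-0.98,0],"twist":[0,0,0],"jaw":0.5}])

```text
time: 33.43
tool_pos: [0.4633, -0.0201, 0.1932]
ee_rot: [-180.0, 0.3, -178.4]
force: [0.4, 0.2, 0.1]
gripper_width: 0.501
grip_force: 0.0
```

arm_command(increments=[{"dp":[-0.47,-0.98,-0.3],"twist":[0,0,0],"jaw":0.5},{"dp":[-0.47,-0.98,-0.5],"twist":[0,0,0],"jaw":0.5},{"dp":[-0.47,-0.98,-0.5],"twist":[0,0,0],"jaw":0.5},{"dp":[0,0,-0.3],"twist":[0,0,0],"jaw":0.5},{"dp":[0,0,0],"twist":[0,0,0],"jaw":0.5}])

```text
time: 33.85
tool_pos: [0.4197, -0.1079, 0.1433]
ee_rot: [180.0, 0.1, -178.6]
force: [0.3, -0.4, 0.6]
gripper_width: 0.501
grip_force: 0.0
```

Run:
```python
from h import *
s=state();print(s['time'],s['tool_pos'],s['ee_rot'],s['joints'],s['gripper_width'])
b=eyes.grab_frame("wrist");a=eyes.grab_frame("top");c=eyes.grab_frame("scene")
save(np.hstack([cv2.resize(a[:,:330],(0,0),fx=1,fy=1),b[:,50:462]]),"c5")
print('biglid',fit("big_round_lid_mid",(.42,-.107)))
for t,x in (("square_tub_mid",.385),("big_round_tub_mid",.49),("oblong_tub_mid",.605)): print(t,fit(t,(x,.275),("top","scene"),z=.02))
print('sqlid',fit("square_lid_mid",(.49,-.356),("scene",)))
print('obllid',fit("oblong_lid_mid",(.686,.006),("top","scene",)))
```

```text
33.85 [ 0.41968857 -0.10790549  0.14328389] [ 1.79953996e+02  1.04415226e-01 -1.78635174e+02] [-14.4727181    9.45527795 -29.10046628  51.35635917   0.07275366
 -15.83753012] 0.5005192925463212
biglid (array([ 0.4222, -0.1067]), np.float64(-2.5), 'iou', np.float64(0.962), [0.82])
square_tub_mid (array([0.385 , 0.2758]), np.float64(92.3), 'iou', np.float64(0.943), [0.93, 0.6])
big_round_tub_mid (array([0.4936, 0.2742]), np.float64(3.2), 'iou', np.float64(0.944), [0.85, 0.69])
oblong_tub_mid (array([0.6045, 0.2747]), np.float64(0.1), 'iou', np.float64(0.945), [0.56, 0.78])
sqlid (array([ 0.4902, -0.3551]), np.float64(173.0), 'iou', np.float64(0.919), [0.88])
obllid (array([0.6869, 0.0063]), np.float64(141.4), 'iou', np.float64(0.929), [0.82, 0.57])
```

View pics/c5.png

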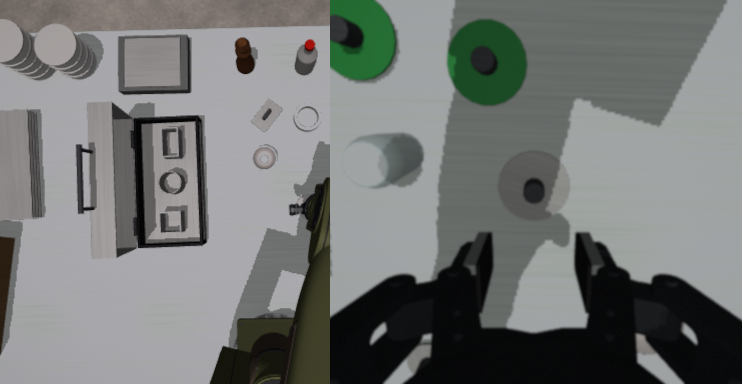

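The left half shows all three tubs upright in the well, at (173,142), (172,181) and (173,218). The right half shows the steel big lid at (533,185), its knob at (533,190), with green decoys above it. I will grip the steel lid by its knob.

arm_command(increments=[{"dp":[0.08,0.04,-1],"twist":[0,0,0],"jaw":0.5},{"dp":[0,0,-1],"twist":[0,0,0],"jaw":0.5},{"dp":[0,0,-1],"twist":[0,0,0],"jaw":0.5},{"dp":[0,0,-0.8],"twist":[0,0,0],"jaw":0.5},{"dp":[0,0,-0.35],"twist":[0,0,0],"jaw":0.5}])

```text
time: 34.92
tool_pos: [0.4217, -0.1054, 0.0171]
ee_rot: [179.9, -0.0, -178.4]
force: [-0.6, -0.9, -0.2]
gripper_width: 0.506
grip_force: 0.0
```

arm_command(increments=[{"dp":[0,0,-0.12],"twist":[0,0,0],"jaw":0.5},{"dp":[0,0,0],"twist":[0,0,0],"jaw":0.5},{"dp":[0,0,0],"twist":[0,0,0],"jaw":0.5},{"dp":[0,0,0],"twist":[0,0,0],"jaw":0.5},{"dp":[0,0,0],"twist":[0,0,0],"jaw":0.6}])

```text
time: 35.33
tool_pos: [0.4251, -0.1063, 0.0173]
ee_rot: [-180.0, 0.4, -178.4]
force: [-0.7, -0.2, 0.3]
gripper_width: 0.399
grip_force: 0.0
```

arm_command(squeeze=35, increments=[{"dp":[0,0,0],"twist":[0,0,0],"jaw":1},{"dp":[0,0,0],"twist":[0,0,0],"jaw":1},{"dp":[0,0,0],"twist":[0,0,0],"jaw":1},{"dp":[0,0,0],"twist":[0,0,0],"jaw":1},{"dp":[0,0,0],"twist":[0,0,0],"jaw":1}])

```text
time: 35.75
tool_pos: [0.4248, -0.1062, 0.0172]
ee_rot: [-180.0, 0.3, -178.4]
force: [0.1, -0.6, 5.0]
gripper_width: 0.217
grip_force: 34.0
```

arm_command(increments=[{"dp":[0,0,0.3],"twist":[0,0,0],"jaw":1},{"dp":[0,0,1],"twist":[0,0,0],"jaw":1},{"dp":[0,0,1],"twist":[0,0,0],"jaw":1},{"dp":[0,0,1],"twist":[0,0,0],"jaw":1},{"dp":[0,0,1],"twist":[0,0,0],"jaw":1}])

```text
time: 36.17
tool_pos: [0.4234, -0.1058, 0.1468]
ee_rot: [-180.0, 0.2, -178.4]
force: [-0.5, 0.2, -1.4]
gripper_width: 0.216
grip_force: 34.3
```

arm_command(increments=[{"dp":[0.18,0.95,0],"twist":[0,0,0],"jaw":1},{"dp":[0.18,0.95,0],"twist":[0,0,0],"jaw":1},{"dp":[0.18,0.95,0],"twist":[0,0,0],"jaw":1},{"dp":[0.18,0.95,0],"twist":[0,0,0],"jaw":1},{"dp":[0.18,0.95,0],"twist":[0,0,0],"jaw":1}])

```text
time: 36.58
tool_pos: [0.4509, 0.0378, 0.1456]
ee_rot: [-180.0, 0.3, -178.5]
force: [0.1, -0.9, -0.7]
gripper_width: 0.216
grip_force: 34.5
```

arm_command(increments=[{"dp":[0.18,0.95,0],"twist":[0,0,0],"jaw":1},{"dp":[0.18,0.95,0],"twist":[0,0,0],"jaw":1},{"dp":[0.18,0.95,0],"twist":[0,0,0],"jaw":1},{"dp":[0.18,0.95,0],"twist":[0,0,0],"jaw":1},{"dp":[0.18,0.95,0],"twist":[0,0,0],"jaw":1}])

```text
time: 37.0
tool_pos: [0.4778, 0.1805, 0.1454]
ee_rot: [-180.0, 0.2, -178.4]
force: [-0.4, 0.5, -0.6]
gripper_width: 0.214
grip_force: 34.5
```

arm_command(increments=[{"dp":[0.18,0.95,0],"twist":[0,0,0],"jaw":1},{"dp":[0.18,0.95,0],"twist":[0,0,0],"jaw":1},{"dp":[0.18,0.95,0],"twist":[0,0,0],"jaw":1},{"dp":[0.1,0.35,0],"twist":[0,0,0],"jaw":1},{"dp":[0,0,0],"twist":[0,0,0],"jaw":1}])

```text
time: 37.42
tool_pos: [0.4979, 0.2776, 0.1452]
ee_rot: [179.9, 0.3, -178.3]
force: [0.3, -0.0, -1.0]
gripper_width: 0.215
grip_force: 34.5
```

arm_command(increments=[{"dp":[0,0,-0.3],"twist":[0,0,0],"jaw":1},{"dp":[0,0,-0.3],"twist":[0,0,0],"jaw":1},{"dp":[0,0,0],"twist":[0,0,0],"jaw":1},{"dp":[0,0,0],"twist":[0,0,0],"jaw":1},{"dp":[0,0,0],"twist":[0,0,0],"jaw":1}])

```text
time: 37.83
tool_pos: [0.4968, 0.2738, 0.127]
ee_rot: [-180.0, 0.2, -178.5]
force: [-0.0, 0.2, -0.8]
gripper_width: 0.217
grip_force: 34.5
```

Run:
```python
from h import *
s=state();p=s['tool_pos'];print(s['time'],p,s['ee_rot'],s['joints'],s['gripper_width'])
b=eyes.grab_frame("wrist");c=eyes.grab_frame("scene")
save(np.hstack([c[150:350,300:500],b[100:,56:456]]) if 0 else b,"w6")
print('biglid',fit("big_round_lid_mid",p,z=p[2]-.0172))
print('biglid',fit("big_round_lid_mid",p,("scene",),z=p[2]-.0172))
print('tub w',fit("big_round_tub_mid",(.4936,.2742),("wrist",),z=.02))
```

```text
37.8333 [0.49678857 0.27383541 0.12697736] [-1.79954767e+02  1.78572745e-01 -1.78511890e+02] [ 28.93320439  22.44997689 -12.95150567  54.4608901   -0.12244578
  27.44501766] 0.21665236423573686
biglid (array([0.4911, 0.2744]), np.float64(9.5), 'iou', np.float64(0.755), [0.63])
biglid (array([0.4927, 0.2725]), np.float64(0.6), 'iou', np.float64(0.652), [0.56])
tub w (array([0.4853, 0.2762]), np.float64(3.4), 'iou', np.float64(0.113), [0.83])
```

View pics/w6.png

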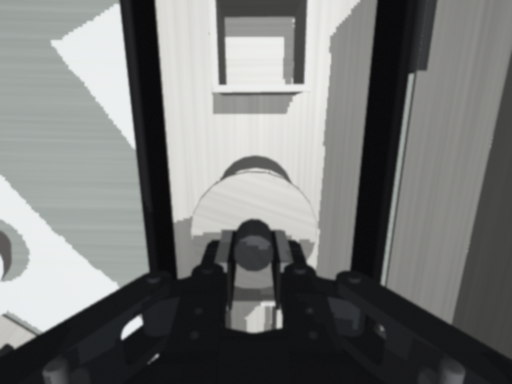

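The lid is in hand at (255,225) with its upper edge near row 170. The tub rim shows behind it as an arc with its top near row 155, and the square tub is at the top of the picture.

Run:
```python
from h import *
m=eyes.camera_model("wrist");p=state()['tool_pos'];im=cv2.imread('pics/w6.png',0)
print(im[140:185,255].tolist()); print(im[215,180:205].tolist(),im[215,308:332].tolist())
for r in (168,170,172): print('lid',r,plane(m,(255,r),p[2]-.0172+.010)[0]+[.035,0,0])
for r in (154,156,158): print('tub',r,plane(m,(255,r),.08)[0]+[.032,0,0])
print(plane(m,[(191,215),(320,215)],p[2]-.0072)[:,1])
```

```text
[226, 226, 225, 225, 225, 225, 225, 224, 225, 224, 224, 224, 224, 222, 209, 166, 117, 93, 88, 88, 89, 90, 89, 89, 89, 89, 94, 128, 181, 213, 204, 174, 174, 202, 217, 217, 218, 219, 220, 221, 222, 222, 220, 218, 217]
[217, 217, 216, 216, 215, 215, 214, 212, 209, 205, 201, 197, 195, 197, 202, 203, 203, 202, 201, 200, 200, 200, 200, 201, 202] [209, 208, 208, 207, 203, 198, 195, 202, 208, 205, 188, 159, 140, 136, 136, 137, 136, 135, 135, 135, 135, 137, 136, 136]
lid 168 [0.48960532 0.27478083 0.12040546]
lid 170 [0.49065441 0.27480975 0.12040546]
lid 172 [0.49170749 0.27483878 0.12040546]
tub 154 [0.48506874 0.27493472 0.08      ]
tub 156 [0.48636652 0.2749705  0.08      ]
tub 158 [0.48766918 0.27500642 0.08      ]
[0.24088261 0.31062822]
```

arm_command(increments=[{"dp":[0.06,-0.02,-0.2],"twist":[0,0,0],"jaw":1},{"dp":[0,0,-0.3],"twist":[0,0,0],"jaw":1},{"dp":[0,0,-0.3],"twist":[0,0,0],"jaw":1},{"dp":[0,0,-0.2],"twist":[0,0,0],"jaw":1},{"dp":[0,0,-0.1],"twist":[0,0,0],"jaw":1}])

```text
time: 38.5
tool_pos: [0.4978, 0.2738, 0.0923]
ee_rot: [-179.9, 0.1, -178.4]
force: [0.1, -0.4, -0.6]
gripper_width: 0.215
grip_force: 34.4
```

arm_command(increments=[{"dp":[0,0,-0.07],"twist":[0,0,0],"jaw":1},{"dp":[0,0,0],"twist":[0,0,0],"jaw":1},{"dp":[0,0,0],"twist":[0,0,0],"jaw":1},{"dp":[0,0,0],"twist":[0,0,0],"jaw":1},{"dp":[0,0,0],"twist":[0,0,0],"jaw":1}])

```text
time: 38.92
tool_pos: [0.4992, 0.2746, 0.0923]
ee_rot: [180.0, 0.3, -178.4]
force: [-0.4, -0.8, -0.7]
gripper_width: 0.215
grip_force: 34.6
```

arm_command(increments=[{"dp":[0,0,-0.02],"twist":[0,0,0],"jaw":1},{"dp":[0,0,0],"twist":[0,0,0],"jaw":0.5},{"dp":[0,0,0],"twist":[0,0,0],"jaw":0.5},{"dp":[0,0,0],"twist":[0,0,0],"jaw":0.5},{"dp":[0,0,0],"twist":[0,0,0],"jaw":0.5}])

```text
time: 39.33
tool_pos: [0.4991, 0.2745, 0.0917]
ee_rot: [-180.0, 0.2, -178.4]
force: [0.0, -0.6, -0.6]
gripper_width: 0.502
grip_force: 0.0
```

arm_command(increments=[{"dp":[0,0,0.3],"twist":[0,0,0],"jaw":0.5},{"dp":[0,0,0.8],"twist":[0,0,0],"jaw":0.5},{"dp":[0,0,1],"twist":[0,0,0],"jaw":0.5},{"dp":[0,0,1],"twist":[0,0,0],"jaw":0.5},{"dp":[0,-1,0.3],"twist":[0,0,1],"jaw":0.5}])

```text
time: 39.75
tool_pos: [0.5022, 0.2493, 0.199]
ee_rot: [179.7, 0.8, -174.1]
force: [2.4, -0.2, 0.5]
gripper_width: 0.5
grip_force: 0.0
```

arm_command(increments=[{"dp":[0,-1,0],"twist":[0,0,1],"jaw":0.5},{"dp":[0,-1,0],"twist":[0,0,1],"jaw":0.5},{"dp":[0,-1,0],"twist":[0,0,1],"jaw":0.5},{"dp":[0,-1,0],"twist":[0,0,1],"jaw":0.5},{"dp":[0,-1,0],"twist":[0,0,1],"jaw":0.5}])

```text
time: 40.17
tool_pos: [0.4989, 0.0931, 0.1945]
ee_rot: [-180.0, 0.3, -154.2]
force: [0.8, 0.2, -0.0]
gripper_width: 0.501
grip_force: 0.0
```

arm_command(increments=[{"dp":[0,-1,0],"twist":[0,0,1],"jaw":0.5},{"dp":[0,-1,0],"twist":[0,0,1],"jaw":0.5},{"dp":[0,-1,0],"twist":[0,0,1],"jaw":0.5},{"dp":[0,-1,0],"twist":[0,0,1],"jaw":0.5},{"dp":[0,-1,0],"twist":[0,0,1],"jaw":0.5}])

```text
time: 40.58
tool_pos: [0.4989, -0.057, 0.1945]
ee_rot: [-179.9, 0.3, -134.2]
force: [0.2, -0.4, -0.3]
gripper_width: 0.497
grip_force: 0.0
```

arm_command(increments=[{"dp":[0,-1,0],"twist":[0,0,1],"jaw":0.5},{"dp":[0,-1,0],"twist":[0,0,1],"jaw":0.5},{"dp":[0,-1,0],"twist":[0,0,1],"jaw":0.5},{"dp":[0,-1,0],"twist":[0,0,1],"jaw":0.5},{"dp":[0,-1,0],"twist":[0,0,1],"jaw":0.5}])

```text
time: 41.0
tool_pos: [0.4989, -0.2071, 0.1944]
ee_rot: [-179.9, 0.2, -114.2]
force: [0.6, -0.4, 0.5]
gripper_width: 0.499
grip_force: 0.0
```

arm_command(increments=[{"dp":[0,-1,0],"twist":[0,0,1],"jaw":0.5},{"dp":[-0.1,-1,0],"twist":[0,0,1],"jaw":0.5},{"dp":[-0.1,-1,0],"twist":[0,0,1],"jaw":0.5},{"dp":[-0.1,-1,0],"twist":[0,0,1],"jaw":0.5},{"dp":[0,-1,0],"twist":[0,0,0.4],"jaw":0.5}])

```text
time: 41.42
tool_pos: [0.4892, -0.3571, 0.1944]
ee_rot: [-180.0, 0.2, -96.7]
force: [-0.2, 0.4, 0.4]
gripper_width: 0.499
grip_force: 0.0
```

Run:
```python
from h import *
s=state();p=s['tool_pos'];print(s['time'],p,s['ee_rot'],s['joints'],s['gripper_width'])
b=eyes.grab_frame("wrist");c=eyes.grab_frame("scene");a=eyes.grab_frame("top")
save(np.hstack([c[120:330,300:450],b[80:290,100:420],a[100:310,120:220]]),"c7")
print('sql',fit("square_lid_mid",(.49,-.355)))
print('sqt',fit("square_tub_mid",(.385,.2758),("top","scene"),z=.02))
print('big',fit("big_round_lid_mid",(.4936,.2742),("top","scene"),z=.074))
```

```text
41.4167 [ 0.48924896 -0.35706166  0.19440529] [-179.9745746     0.21588186  -96.69809109] [ -36.22855391   23.82622224   -0.13842731   66.11963346    0.20036923
 -119.5305623 ] 0.4989143686797201
sql (array([ 0.4907, -0.3548]), np.float64(82.9), 'iou', np.float64(0.963), [0.81])
sqt (array([0.3844, 0.2755]), np.float64(2.7), 'iou', np.float64(0.952), [0.69, 0.95])
big (array([0.4947, 0.2735]), np.float64(6.2), 'iou', np.float64(0.954), [0.79, 0.59])
```

View pics/c7.png

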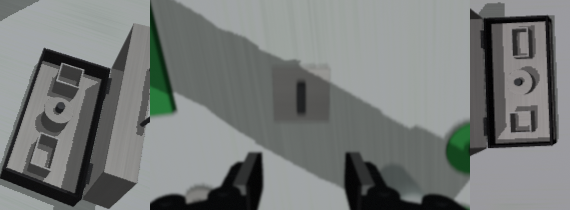

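The scene crop (left) shows the big lid sitting flat on the round tub at (58,108). The wrist crop shows the square lid's bar at (300,97), in line with the tool.

arm_command(increments=[{"dp":[0.05,0.05,-1],"twist":[0,0,0],"jaw":0.5},{"dp":[0,0,-1],"twist":[0,0,0],"jaw":0.5},{"dp":[0,0,-1],"twist":[0,0,0],"jaw":0.5},{"dp":[0,0,-1],"twist":[0,0,0],"jaw":0.5},{"dp":[0,0,-1],"twist":[0,0,0],"jaw":0.5}])

```text
time: 42.23
tool_pos: [0.4918, -0.3528, 0.0428]
ee_rot: [-180.0, 0.2, -96.7]
force: [0.6, 1.0, -0.6]
gripper_width: 0.499
grip_force: 0.0
```

arm_command(increments=[{"dp":[0,0,-0.6],"twist":[0,0,0],"jaw":0.5},{"dp":[0,0,-0.3],"twist":[0,0,0],"jaw":0.5},{"dp":[0,0,-0.07],"twist":[0,0,0],"jaw":0.6},{"dp":[0,0,0],"twist":[0,0,0],"jaw":0.6},{"dp":[0,0,0],"twist":[0,0,0],"jaw":0.6}])

```text
time: 42.65
tool_pos: [0.4926, -0.3545, 0.0159]
ee_rot: [-179.9, 0.2, -96.8]
force: [0.8, 0.4, 0.5]
gripper_width: 0.4
grip_force: 0.0
```

arm_command(squeeze=35, increments=[{"dp":[0,0,0],"twist":[0,0,0],"jaw":1},{"dp":[0,0,0],"twist":[0,0,0],"jaw":1},{"dp":[0,0,0],"twist":[0,0,0],"jaw":1},{"dp":[0,0,0],"twist":[0,0,0],"jaw":1},{"dp":[0,0,0],"twist":[0,0,0],"jaw":1}])

```text
time: 43.07
tool_pos: [0.4927, -0.3549, 0.0161]
ee_rot: [-179.8, 0.1, -96.8]
force: [0.6, 0.4, 6.6]
gripper_width: 0.111
grip_force: 36.4
```

arm_command(increments=[{"dp":[0,0,0.3],"twist":[0,0,0],"jaw":1},{"dp":[0,0,1],"twist":[0,0,0],"jaw":1},{"dp":[0,0,1],"twist":[0,0,0],"jaw":1},{"dp":[0,0,1],"twist":[0,0,0],"jaw":1},{"dp":[0,0,1],"twist":[0,0,0],"jaw":1}])

```text
time: 43.48
tool_pos: [0.4908, -0.3537, 0.1449]
ee_rot: [180.0, 0.3, -96.8]
force: [0.4, -0.0, -1.9]
gripper_width: 0.112
grip_force: 35.4
```

Run:
```python
from h import *
s=state();p=s['tool_pos'];print(s['time'],p,s['ee_rot'],s['joints'],s['gripper_width'])
```

```text
43.4833 [ 0.49075532 -0.35372906  0.14494758] [179.95497976   0.25323133 -96.84286559] [ -35.88917007   25.39769542   -5.21390808   59.55070314    0.19952338
 -119.04668657] 0.11248521136300187
```

arm_command(increments=[{"dp":[-0.17,1,0],"twist":[0,0,0.1],"jaw":1},{"dp":[-0.17,1,0],"twist":[0,0,0.1],"jaw":1},{"dp":[-0.17,1,0],"twist":[0,0,0.1],"jaw":1},{"dp":[-0.17,1,0],"twist":[0,0,0.1],"jaw":1},{"dp":[-0.17,1,0],"twist":[0,0,0.1],"jaw":1}])

```text
time: 43.9
tool_pos: [0.4651, -0.2027, 0.1438]
ee_rot: [180.0, 0.2, -94.9]
force: [0.6, -0.0, -0.6]
gripper_width: 0.105
grip_force: 35.5
```

arm_command(increments=[{"dp":[-0.17,1,0],"twist":[0,0,0.1],"jaw":1},{"dp":[-0.17,1,0],"twist":[0,0,0.1],"jaw":1},{"dp":[-0.17,1,0],"twist":[0,0,0.1],"jaw":1},{"dp":[-0.17,1,0],"twist":[0,0,0.1],"jaw":1},{"dp":[-0.17,1,0],"twist":[0,0,0.1],"jaw":1}])

```text
time: 44.32
tool_pos: [0.4396, -0.0528, 0.1438]
ee_rot: [-180.0, 0.2, -92.8]
force: [1.0, -0.5, -0.5]
gripper_width: 0.107
grip_force: 35.5
```

arm_command(increments=[{"dp":[-0.17,1,0],"twist":[0,0,0.1],"jaw":1},{"dp":[-0.17,1,0],"twist":[0,0,0.1],"jaw":1},{"dp":[-0.17,1,0],"twist":[0,0,0.1],"jaw":1},{"dp":[-0.17,1,0],"twist":[0,0,0.1],"jaw":1},{"dp":[-0.17,1,0],"twist":[0,0,0.1],"jaw":1}])

```text
time: 44.73
tool_pos: [0.4141, 0.0972, 0.1439]
ee_rot: [-180.0, 0.2, -90.8]
force: [0.7, 0.5, -0.4]
gripper_width: 0.111
grip_force: 35.5
```

arm_command(increments=[{"dp":[-0.17,1,0],"twist":[0,0,0.1],"jaw":1},{"dp":[-0.17,1,0],"twist":[0,0,0.1],"jaw":1},{"dp":[-0.17,1,0],"twist":[0,0,0.1],"jaw":1},{"dp":[-0.17,1,0],"twist":[0,0,0.1],"jaw":1},{"dp":[-0.17,1,0],"twist":[0,0,0.1],"jaw":1}])

```text
time: 45.15
tool_pos: [0.3886, 0.2471, 0.1439]
ee_rot: [-180.0, 0.2, -88.8]
force: [0.1, 0.4, -0.1]
gripper_width: 0.107
grip_force: 35.5
```

arm_command(increments=[{"dp":[-0.15,0.9,0],"twist":[0,0,0.2],"jaw":1},{"dp":[0,0,-0.3],"twist":[0,0,0],"jaw":1},{"dp":[0,0,-0.3],"twist":[0,0,0],"jaw":1},{"dp":[0,0,0],"twist":[0,0,0],"jaw":1},{"dp":[0,0,0],"twist":[0,0,0],"jaw":1}])

```text
time: 45.57
tool_pos: [0.3839, 0.2712, 0.1246]
ee_rot: [179.9, 0.1, -88.1]
force: [0.7, 0.0, -0.8]
gripper_width: 0.107
grip_force: 35.4
```

Run:
```python
from h import *
s=state();p=s['tool_pos'];print(s['time'],p,s['ee_rot'],s['joints'],s['gripper_width'])
b=eyes.grab_frame("wrist");c=eyes.grab_frame("scene")
save(b,"w8")
print('lid',fit("square_lid_mid",p,z=p[2]-.0161),fit("square_lid_mid",p,("scene",),z=p[2]-.0161))
print('tub',fit("square_tub_mid",(.385,.2755),("scene",),z=.02))
```

```text
45.5667 [0.38389661 0.27122689 0.12455612] [ 1.79866241e+02  1.09344454e-01 -8.81007144e+01] [ 35.12928732  13.94390285 -26.26618026  49.84188249   0.164764
 -56.7702006 ] 0.10664390533388582
lid (array([0.3829, 0.2726]), np.float64(181.8), 'iou', np.float64(0.662), [0.81]) (array([0.3848, 0.2718]), np.float64(91.4), 'iou', np.float64(0.676), [0.71])
tub (array([0.3858, 0.2746]), np.float64(0.0), 'iou', np.float64(0.632), [0.78])
```

View pics/w8.png

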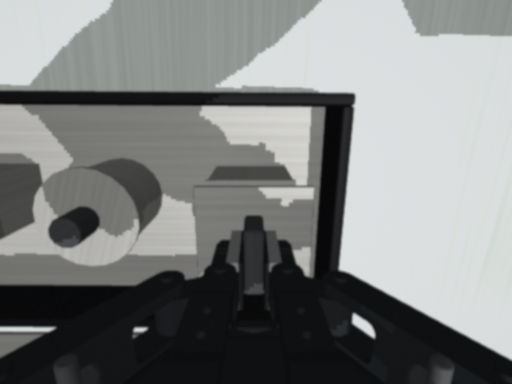

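The square lid is in hand, spanning columns 193 to 314 with its front edge at row 187. The tub's front wall is just above it, columns 208 to 296, with its base at row 166. The round tub with its lid on is at (90,215).

Run:
```python
from h import *
m=eyes.camera_model("wrist");p=state()['tool_pos'];im=cv2.imread('pics/w8.png',0)
for c in (225,250,275): print(c,im[160:192,c].tolist())
for r in (176,181): print(r,im[r,185:320].tolist())
L=plane(m,[(193.5,210),(314.5,210),(254,186)],p[2]-.0161+.010);print('lid edges',L, 'cx',L[:2,0].mean(),'cy',L[2,1]+.032)
for r in (178,180,182,184): print('tub rim row',r,plane(m,(254,r),.08)[0,1]+.029)
for r in (164,166,168): print('tub base row',r,plane(m,(254,r),.02)[0,1]+.029)
```

```text
225 [129, 128, 127, 126, 122, 110, 91, 76, 70, 69, 69, 68, 69, 69, 69, 69, 69, 69, 71, 82, 103, 118, 125, 125, 119, 104, 97, 107, 119, 123, 125, 125]
250 [127, 126, 125, 122, 119, 108, 89, 75, 70, 69, 69, 70, 70, 70, 70, 70, 69, 70, 71, 82, 102, 118, 124, 125, 119, 104, 97, 106, 118, 123, 124, 124]
275 [191, 179, 153, 129, 118, 106, 89, 75, 70, 70, 70, 70, 70, 70, 71, 70, 71, 71, 72, 82, 101, 117, 124, 124, 118, 109, 119, 154, 185, 201, 203, 203]
176 [124, 124, 124, 124, 124, 125, 124, 124, 124, 124, 124, 124, 125, 125, 125, 125, 125, 125, 125, 124, 125, 124, 123, 117, 105, 89, 76, 71, 70, 69, 68, 69, 68, 69, 69, 69, 69, 69, 69, 69, 69, 69, 69, 69, 68, 68, 68, 68, 68, 68, 68, 69, 69, 69, 68, 68, 68, 67, 68, 68, 68, 68, 69, 69, 70, 69, 70, 70, 71, 70, 70, 70, 70, 69, 69, 69, 70, 70, 71, 70, 70, 69, 69, 70, 70, 71, 70, 70, 70, 70, 71, 71, 70, 70, 70, 70, 70, 70, 71, 71, 71, 71, 70, 73, 86, 118, 157, 183, 194, 197, 198, 198, 198, 199, 199, 199, 200, 199, 199, 200, 200, 194, 174, 141, 120, 117, 117, 117, 117, 116, 116, 117, 116, 113, 101]
181 [125, 126, 126, 126, 126, 127, 126, 127, 126,
[... 344 characters left out ...]
, 118, 118, 117, 117, 117, 117, 116, 117, 117, 118, 118, 117, 117, 117, 117, 117, 117, 117, 116, 116, 117, 118, 117, 116, 116, 116, 116, 116, 116, 117, 119, 128, 151, 183, 200, 206, 206, 206, 206, 206, 206, 206, 200, 181, 147, 125, 121, 121, 121, 121, 121, 121, 121, 121, 120, 116, 98]
lid edges [[0.41606717 0.25510307 0.11967505]
 [0.35144407 0.25305243 0.11967505]
 [0.38418961 0.2408606  0.11967505]] cx 0.3837556200444293 cy 0.27286060085190467
tub rim row 178 0.27450126281001347
tub rim row 180 0.27584642359282463
tub rim row 182 0.2771967597650828
tub rim row 184 0.2785523012521486
tub base row 164 0.27574682921523214
tub base row 166 0.2774742399788729
tub base row 168 0.2792082084992091
```

Run:
```python
from h import *
m=eyes.camera_model("wrist");s=state();p=s['tool_pos'];print(p)
print(plane(m,[(204.5,181),(249.6,181),(294.5,181)],.08), plane(m,[(254,187),(193.5,195),(314.5,195)],p[2]-.0061))
```

```text
[0.3853509  0.27237036 0.12577505]
[[0.41642569 0.24855607 0.08      ]
 [0.38675625 0.24761296 0.08      ]
 [0.35721364 0.24667389 0.08      ]] [[0.38417207 0.24139908 0.11967505]
 [0.41586651 0.2467558  0.11967505]
 [0.35218765 0.24473329 0.11967505]]
```

arm_command(increments=[{"dp":[0.08,0.08,-0.1],"twist":[0,0,0],"jaw":1},{"dp":[0,0,-0.2],"twist":[0,0,0],"jaw":1},{"dp":[0,0,-0.2],"twist":[0,0,0],"jaw":1},{"dp":[0,0,0],"twist":[0,0,0],"jaw":1},{"dp":[0,0,0],"twist":[0,0,0],"jaw":1}])

```text
time: 46.23
tool_pos: [0.3867, 0.2749, 0.1096]
ee_rot: [179.9, 0.2, -88.0]
force: [-0.2, -0.3, -0.3]
gripper_width: 0.107
grip_force: 35.4
```

Run:
```python
from h import *
m=eyes.camera_model("wrist");s=state();p=s['tool_pos'];print(p,s['ee_rot'])
b=eyes.grab_frame("wrist");g=cv2.cvtColor(b,7);save(cv2.resize(b[140:300,150:360],None,fx=3,fy=3),"w9")
```

```text
[0.38670016 0.27489283 0.1096297 ] [ 1.79919190e+02  1.69286734e-01 -8.80325384e+01]
```

View pics/w9.png

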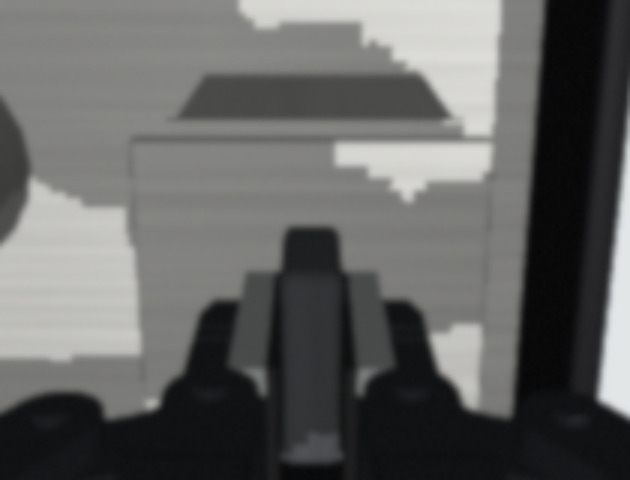

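The crop shows the lid at columns 130 to 490 with its front edge at row 138. The tub's front wall is above it at rows 75 to 118, with a rim strip running to column 463.

Run:
```python
from h import *
m=eyes.camera_model("wrist");p=state()['tool_pos'];print(p, -m['R'].T@m['t'])
f=lambda x,y:(150+x/3,140+y/3)
zl=p[2]-.0061
print('lid',plane(m,[f(131,140),f(493,140),f(312,139)],zl))
print('strip',plane(m,[f(172,118),f(448,118),f(463,135)],.08))
print('base',plane(m,[f(205,74),f(420,74)],.02))
for cx,cy,yw in((.3868,.2757,1.7),(.385,.2757,1.7)):
    c,s=np.cos(np.deg2rad(yw)),np.sin(np.deg2rad(yw))
    q=prism(.058,.058,.02,.08); w=np.c_[q[:,0]*c-q[:,1]*s+cx,q[:,0]*s+q[:,1]*c+cy,q[:,2]]
    print(((proj(m,w)-[150,140])*3).round().tolist())
```

```text
[0.38698497 0.27513276 0.10998415] [0.38774274 0.20611749 0.25241531]
lid [[0.41731249 0.24499702 0.10388415]
 [0.35431488 0.2429259  0.10388415]
 [0.38583272 0.24378242 0.10388415]]
strip [[0.41374762 0.24641933 0.08      ]
 [0.35838433 0.24459637 0.08      ]
 [0.3550888  0.24800514 0.08      ]]
base [[0.41388786 0.2481216  0.02      ]
 [0.35655616 0.24622807 0.02      ]]
[[201.0, 274.0], [195.0, 72.0], [412.0, 72.0], [405.0, 274.0], [169.0, 381.0], [158.0, 123.0], [446.0, 124.0], [434.0, 382.0]]
[[208.0, 274.0], [201.0, 72.0], [419.0, 73.0], [411.0, 274.0], [177.0, 381.0], [167.0, 123.0], [455.0, 124.0], [442.0, 382.0]]
```

arm_command(increments=[{"dp":[-0.02,-0.02,-0.2],"twist":[0,0,0],"jaw":1},{"dp":[0,0,-0.2],"twist":[0,0,0],"jaw":1},{"dp":[0,0,-0.15],"twist":[0,0,0],"jaw":1},{"dp":[0,0,-0.08],"twist":[0,0,0],"jaw":1},{"dp":[0,0,0],"twist":[0,0,0],"jaw":1}])

```text
time: 46.7
tool_pos: [0.3861, 0.2743, 0.0907]
ee_rot: [179.9, 0.2, -88.0]
force: [-0.6, -0.3, -0.2]
gripper_width: 0.104
grip_force: 35.4
```

arm_command(increments=[{"dp":[0,0,-0.02],"twist":[0,0,0],"jaw":1},{"dp":[0,0,0],"twist":[0,0,0],"jaw":1},{"dp":[0,0,0],"twist":[0,0,0],"jaw":1},{"dp":[0,0,0],"twist":[0,0,0],"jaw":1},{"dp":[0,0,0],"twist":[0,0,0],"jaw":1}])

```text
time: 47.12
tool_pos: [0.3869, 0.2748, 0.0911]
ee_rot: [-180.0, 0.2, -88.0]
force: [0.2, 0.3, -1.0]
gripper_width: 0.108
grip_force: 35.4
```

arm_command(increments=[{"dp":[0,0,0],"twist":[0,0,0],"jaw":0.55},{"dp":[0,0,0],"twist":[0,0,0],"jaw":0.55},{"dp":[0,0,0],"twist":[0,0,0],"jaw":0.55},{"dp":[0,0,0],"twist":[0,0,0],"jaw":0.55},{"dp":[0,0,0.3],"twist":[0,0,0],"jaw":0.55}])

```text
time: 47.53
tool_pos: [0.3856, 0.274, 0.0989]
ee_rot: [179.9, 0.1, -88.0]
force: [0.4, 0.5, -0.2]
gripper_width: 0.449
grip_force: 0.0
```

arm_command(increments=[{"dp":[0,0,0.8],"twist":[0,0,0],"jaw":0.5},{"dp":[0,0,1],"twist":[0,0,0],"jaw":0.5},{"dp":[0,0,1],"twist":[0,0,0],"jaw":0.5},{"dp":[0,-0.5,0.6],"twist":[0,0,-1],"jaw":0.5},{"dp":[0,-1,0],"twist":[0,0,-1],"jaw":0.5}])

```text
time: 47.95
tool_pos: [0.3903, 0.2332, 0.207]
ee_rot: [-179.5, 0.6, -96.0]
force: [1.9, -0.3, 0.6]
gripper_width: 0.498
grip_force: 0.0
```

arm_command(increments=[{"dp":[0.4,-0.5,0],"twist":[0,0,-1],"jaw":0.5},{"dp":[0.5,-0.5,0],"twist":[0,0,-1],"jaw":0.5},{"dp":[0.5,-0.5,0],"twist":[0,0,-1],"jaw":0.5},{"dp":[0.5,-0.5,0],"twist":[0,0,-1],"jaw":0.5},{"dp":[0.5,-0.5,0],"twist":[0,0,-1],"jaw":0.5}])

```text
time: 48.37
tool_pos: [0.4594, 0.1539, 0.2028]
ee_rot: [-180.0, 0.3, -116.2]
force: [-0.2, 0.7, 0.2]
gripper_width: 0.506
grip_force: 0.0
```

arm_command(increments=[{"dp":[0.5,-0.5,0],"twist":[0,0,-1],"jaw":0.5},{"dp":[0.5,-0.5,0],"twist":[0,0,-1],"jaw":0.5},{"dp":[0.5,-0.5,0],"twist":[0,0,-1],"jaw":0.5},{"dp":[0.5,-0.5,0],"twist":[0,0,-1],"jaw":0.5},{"dp":[0.5,-0.5,0],"twist":[0,0,-1],"jaw":0.5}])

```text
time: 48.78
tool_pos: [0.5344, 0.0789, 0.2027]
ee_rot: [-180.0, 0.3, -136.2]
force: [0.4, 0.8, 0.1]
gripper_width: 0.499
grip_force: 0.0
```

arm_command(increments=[{"dp":[0.5,-0.5,0],"twist":[0,0,-1],"jaw":0.5},{"dp":[0.5,-0.5,0],"twist":[0,0,-1],"jaw":0.5},{"dp":[0.5,-0.5,0],"twist":[0,0,-1],"jaw":0.5},{"dp":[0.5,-0.45,0],"twist":[0,0,-1],"jaw":0.5},{"dp":[0.5,-0.2,0],"twist":[0,0,-1],"jaw":0.5}])

```text
time: 49.2
tool_pos: [0.6093, 0.0134, 0.2026]
ee_rot: [-179.9, 0.2, -156.3]
force: [0.9, -0.1, -0.5]
gripper_width: 0.502
grip_force: 0.0
```

arm_command(increments=[{"dp":[0.5,-0.2,0],"twist":[0,0,-1],"jaw":0.5},{"dp":[0.5,-0.2,0],"twist":[0,0,-1],"jaw":0.5},{"dp":[0.5,0,0],"twist":[0,0,-1],"jaw":0.5},{"dp":[0.5,0,0],"twist":[0,0,-1],"jaw":0.5},{"dp":[0.5,0,0],"twist":[0,0,-1],"jaw":0.5}])

```text
time: 49.62
tool_pos: [0.6844, 0.003, 0.2026]
ee_rot: [-180.0, 0.2, -176.3]
force: [-0.2, 0.1, 0.6]
gripper_width: 0.498
grip_force: 0.0
```

arm_command(increments=[{"dp":[0,0,-0.2],"twist":[0,0,-1],"jaw":0.5},{"dp":[0,0,-0.3],"twist":[0,0,-1],"jaw":0.5},{"dp":[0,0,-0.3],"twist":[0,0,-1],"jaw":0.5},{"dp":[0,0,-0.3],"twist":[0,0,-1],"jaw":0.5},{"dp":[0,0,0],"twist":[0,0,-1],"jaw":0.5}])

```text
time: 50.03
tool_pos: [0.6825, 0.0033, 0.1673]
ee_rot: [-179.9, 0.0, 163.8]
force: [-0.1, 0.5, 0.5]
gripper_width: 0.501
grip_force: 0.0
```

arm_command(increments=[{"dp":[0,0,0],"twist":[0,0,-1],"jaw":0.5},{"dp":[0,0,0],"twist":[0,0,-1],"jaw":0.5},{"dp":[0,0,0],"twist":[0,0,-1],"jaw":0.5},{"dp":[0,0,0],"twist":[0,0,-1],"jaw":0.5},{"dp":[0,0,0],"twist":[0,0,-1],"jaw":0.5}])

```text
time: 50.45
tool_pos: [0.6837, 0.0032, 0.1696]
ee_rot: [-180.0, 0.2, 143.8]
force: [-0.1, 0.5, 0.7]
gripper_width: 0.5
grip_force: 0.0
```

Run:
```python
from h import *
s=state();p=s['tool_pos'];print(s['time'],p,s['ee_rot'],s['joints'],s['gripper_width'])
b=eyes.grab_frame("wrist");c=eyes.grab_frame("scene");a=eyes.grab_frame("top")
print('obl',fit("oblong_lid_mid",(.6865,.006)))
print('sqlid',fit("square_lid_mid",(.385,.275),("top","scene"),z=.074))
print('obt',fit("oblong_tub_mid",(.605,.275),("top","scene"),z=.02))
```

```text
50.45 [0.68369506 0.00323486 0.16957432] [-179.99470319    0.23548731  143.76863346] [ 0.33883318 32.12805376 10.23301429 67.91898969 -0.14455882 36.569976  ] 0.4997873528268338
obl (array([0.686 , 0.0073]), np.float64(-38.7), 'iou', np.float64(0.975), [0.68])
sqlid (array([0.3864, 0.2747]), np.float64(89.8), 'iou', np.float64(0.927), [0.58, 0.63])
obt (array([0.6045, 0.2736]), np.float64(182.5), 'iou', np.float64(0.95), [0.86, 0.61])
```

arm_command(increments=[{"dp":[0.08,0.13,-1],"twist":[0,0,-0.62],"jaw":0.5},{"dp":[0,0,-1],"twist":[0,0,0],"jaw":0.5},{"dp":[0,0,-1],"twist":[0,0,0],"jaw":0.5},{"dp":[0,0,-1],"twist":[0,0,0],"jaw":0.5},{"dp":[0,0,-0.7],"twist":[0,0,0],"jaw":0.5}])

```text
time: 51.27
tool_pos: [0.6845, 0.0072, 0.0251]
ee_rot: [-179.9, 0.1, 141.5]
force: [-1.2, -0.4, -0.3]
gripper_width: 0.5
grip_force: 0.0
```

arm_command(increments=[{"dp":[0,0,-0.3],"twist":[0,0,0],"jaw":0.5},{"dp":[0,0,-0.12],"twist":[0,0,0],"jaw":0.6},{"dp":[0,0,0],"twist":[0,0,0],"jaw":0.6},{"dp":[0,0,0],"twist":[0,0,0],"jaw":0.6},{"dp":[0,0,0],"twist":[0,0,0],"jaw":0.6}])

```text
time: 51.68
tool_pos: [0.6879, 0.0071, 0.0174]
ee_rot: [179.9, 0.4, 141.5]
force: [0.1, 0.3, -0.4]
gripper_width: 0.398
grip_force: 0.0
```

arm_command(squeeze=35, increments=[{"dp":[0,0,0],"twist":[0,0,0],"jaw":1},{"dp":[0,0,0],"twist":[0,0,0],"jaw":1},{"dp":[0,0,0],"twist":[0,0,0],"jaw":1},{"dp":[0,0,0],"twist":[0,0,0],"jaw":1},{"dp":[0,0,0],"twist":[0,0,0],"jaw":1}])

```text
time: 52.1
tool_pos: [0.6873, 0.0072, 0.0168]
ee_rot: [179.9, 0.3, 141.5]
force: [-0.3, -0.5, 6.6]
gripper_width: 0.107
grip_force: 37.4
```

arm_command(increments=[{"dp":[0,0,0.3],"twist":[0,0,0],"jaw":1},{"dp":[0,0,1],"twist":[0,0,0],"jaw":1},{"dp":[0,0,1],"twist":[0,0,0],"jaw":1},{"dp":[0,0,1],"twist":[0,0,0],"jaw":1},{"dp":[0,0,1],"twist":[0,0,0],"jaw":1}])

```text
time: 52.52
tool_pos: [0.6853, 0.0071, 0.1455]
ee_rot: [-179.9, 0.2, 141.5]
force: [0.9, 0.6, -2.0]
gripper_width: 0.105
grip_force: 36.4
```

arm_command(increments=[{"dp":[-0.26,0.89,0],"twist":[0,0,1],"jaw":1},{"dp":[-0.26,0.89,0],"twist":[0,0,1],"jaw":1},{"dp":[-0.26,0.89,0],"twist":[0,0,1],"jaw":1},{"dp":[-0.26,0.89,0],"twist":[0,0,1],"jaw":1},{"dp":[-0.26,0.89,0],"twist":[0,0,1],"jaw":1}])

```text
time: 52.93
tool_pos: [0.6462, 0.1415, 0.1445]
ee_rot: [-180.0, 0.2, 161.7]
force: [0.2, 0.1, -0.5]
gripper_width: 0.107
grip_force: 36.5
```

arm_command(increments=[{"dp":[-0.26,0.89,0],"twist":[0,0,1],"jaw":1},{"dp":[-0.26,0.89,0],"twist":[0,0,1],"jaw":1},{"dp":[-0.26,0.89,0],"twist":[0,0,1],"jaw":1},{"dp":[-0.26,0.89,0],"twist":[0,0,1],"jaw":1},{"dp":[-0.26,0.89,0],"twist":[0,0,1],"jaw":1}])

```text
time: 53.35
tool_pos: [0.6071, 0.2751, 0.1444]
ee_rot: [-180.0, 0.2, -178.3]
force: [0.3, 0.1, -0.9]
gripper_width: 0.102
grip_force: 36.5
```

arm_command(increments=[{"dp":[0,0,-0.3],"twist":[0,0,0],"jaw":1},{"dp":[0,0,-0.5],"twist":[0,0,0],"jaw":1},{"dp":[0,0,-0.3],"twist":[0,0,0],"jaw":1},{"dp":[0,0,0],"twist":[0,0,0],"jaw":1},{"dp":[0,0,0],"twist":[0,0,0],"jaw":1}])

```text
time: 53.77
tool_pos: [0.6075, 0.2732, 0.1105]
ee_rot: [-179.9, 0.1, -178.6]
force: [1.0, 0.4, -0.5]
gripper_width: 0.109
grip_force: 36.5
```

Run:
```python
from h import *
m=eyes.camera_model("wrist");s=state();p=s['tool_pos'];print(p,s['ee_rot'])
b=eyes.grab_frame("wrist");save(cv2.resize(b[90:290,135:375],None,fx=3,fy=3),"w10")
def pr(q,cx,cy,yw):
    c,t=np.cos(np.deg2rad(yw)),np.sin(np.deg2rad(yw)); w=np.c_[q[:,0]*c-q[:,1]*t+cx,q[:,0]*t+q[:,1]*c+cy,q[:,2]]
    return ((proj(m,w)-[135,90])*3).round().tolist()
print('tub',pr(prism(.08,.046,.02,.08),.6045,.2745,1.8))
z=p[2]-.0168;print('lid',pr(prism(.086,.052,z+.006,z+.010),p[0],p[1],1.7))
```

```text
[0.6074598  0.27323995 0.11050504] [-1.79931999e+02  1.01233141e-01 -1.78561114e+02]
tub [[441.0, 454.0], [281.0, 455.0], [272.0, 176.0], [447.0, 175.0], [465.0, 569.0], [259.0, 570.0], [244.0, 213.0], [476.0, 211.0]]
lid [[484.0, 648.0], [228.0, 649.0], [206.0, 230.0], [501.0, 229.0], [487.0, 661.0], [225.0, 662.0], [202.0, 234.0], [504.0, 233.0]]
```

View pics/w10.png

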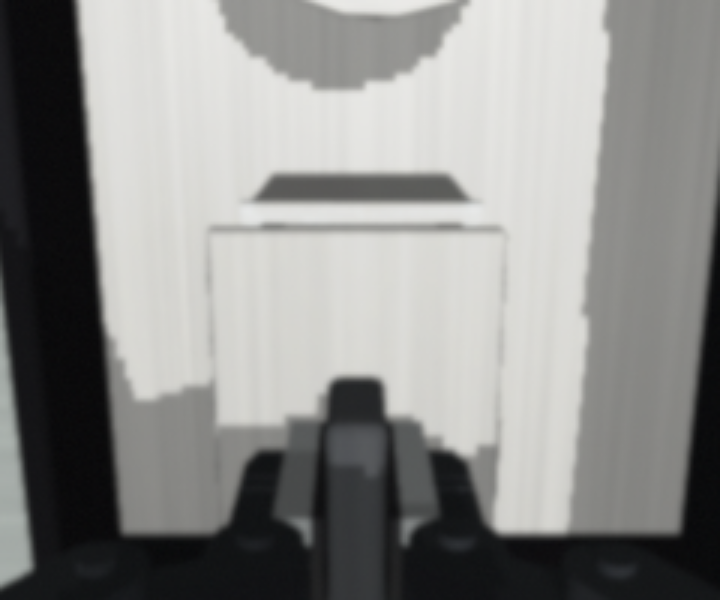

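The lid is at columns 210 to 504 with its edge at row 230. The tub rim shows above it at columns 242 to 480, mid 361 against the lid's 357, so it is aligned sideways. It needs about −2 mm in x.

arm_command(increments=[{"dp":[-0.07,0.01,-0.15],"twist":[0,0,0],"jaw":1},{"dp":[0,0,-0.2],"twist":[0,0,0],"jaw":1},{"dp":[0,0,-0.18],"twist":[0,0,0],"jaw":1},{"dp":[0,0,-0.1],"twist":[0,0,0],"jaw":1},{"dp":[0,0,0],"twist":[0,0,0],"jaw":1}])

```text
time: 54.23
tool_pos: [0.6053, 0.274, 0.0912]
ee_rot: [-179.9, 0.1, -178.5]
force: [-0.3, -0.1, -0.7]
gripper_width: 0.105
grip_force: 36.5
```

arm_command(increments=[{"dp":[0,0,-0.04],"twist":[0,0,0],"jaw":1},{"dp":[0,0,0],"twist":[0,0,0],"jaw":1},{"dp":[0,0,0],"twist":[0,0,0],"jaw":1},{"dp":[0,0,0],"twist":[0,0,0],"jaw":1},{"dp":[0,0,0],"twist":[0,0,0],"jaw":1}])

```text
time: 54.65
tool_pos: [0.6062, 0.2746, 0.0915]
ee_rot: [180.0, 0.3, -178.5]
force: [-0.1, -0.1, -0.8]
gripper_width: 0.107
grip_force: 36.5
```

arm_command(increments=[{"dp":[0,0,0],"twist":[0,0,0],"jaw":0.55},{"dp":[0,0,0],"twist":[0,0,0],"jaw":0.55},{"dp":[0,0,0],"twist":[0,0,0],"jaw":0.55},{"dp":[0,0,0],"twist":[0,0,0],"jaw":0.55},{"dp":[0,0,0.3],"twist":[0,0,0],"jaw":0.55}])

```text
time: 55.07
tool_pos: [0.6047, 0.2739, 0.0987]
ee_rot: [-179.9, 0.0, -178.5]
force: [0.1, -1.1, 0.1]
gripper_width: 0.449
grip_force: 0.0
```

arm_command(increments=[{"dp":[0,0,0.8],"twist":[0,0,0],"jaw":0.5},{"dp":[0,0,1],"twist":[0,0,0],"jaw":0.5},{"dp":[0,0,1],"twist":[0,0,0],"jaw":0.5},{"dp":[-0.6,-0.8,1],"twist":[0,0,0],"jaw":0.5},{"dp":[-0.6,-0.8,1],"twist":[0,0,0],"jaw":0.5}])

```text
time: 55.48
tool_pos: [0.5709, 0.2277, 0.2447]
ee_rot: [180.0, 0.3, -178.4]
force: [0.2, -0.4, 0.6]
gripper_width: 0.501
grip_force: 0.0
```

arm_command(increments=[{"dp":[-0.6,-0.8,1],"twist":[0,0,0],"jaw":0.5},{"dp":[-0.6,-0.8,1],"twist":[0,0,0],"jaw":0.5},{"dp":[-0.6,-0.8,1],"twist":[0,0,0],"jaw":0.5},{"dp":[-0.6,-0.8,0.7],"twist":[0,0,0],"jaw":0.5},{"dp":[0,-0.8,0],"twist":[0,0,0],"jaw":0.5}])

```text
time: 55.9
tool_pos: [0.4983, 0.108, 0.3593]
ee_rot: [179.9, 0.7, -178.5]
force: [-0.6, -1.2, -0.4]
gripper_width: 0.499
grip_force: 0.0
```

Run:
```python
from h import *
s=state();p=s['tool_pos'];print(s['time'],p,s['ee_rot'],s['joints'])
b=eyes.grab_frame("scene");a=eyes.grab_frame("top")
save(np.hstack([cv2.resize(b[120:330,290:450],None,fx=2.5,fy=2.5),cv2.resize(a[90:270,70:230],None,fx=2.5,fy=2.92)[:525]]),"c11")
for t,x in(("square",.385),("big_round",.494),("oblong",.605)): print(t,fit(t+"_lid_mid",(x,.275),("top","scene"),z=.074))
print('handle',spot("top","cover_handle",.305),spot("scene","cover_handle",.305))
```

```text
55.9 [0.49831392 0.1079897  0.35926852] [ 179.89795612    0.71479301 -178.45178741] [ 1.22478867e+01  1.16594477e+01  6.67424927e+00  8.42934906e+01
 -3.24358747e-02  1.06988334e+01]
square (array([0.3846, 0.2736]), np.float64(91.1), 'iou', np.float64(0.938), [0.93])
big_round (array([0.4937, 0.2736]), np.float64(-1.3), 'iou', np.float64(0.955), [0.9])
oblong (array([0.6059, 0.2729]), np.float64(181.8), 'iou', np.float64(0.945), [0.71])
handle [(array([0.491 , 0.4114, 0.305 ]), 0.63), (array([ 0.5914, -0.171 ,  0.305 ]), 0.4)] [(array([0.4919, 0.4101, 0.305 ]), 0.64)]
```

View pics/c11.png

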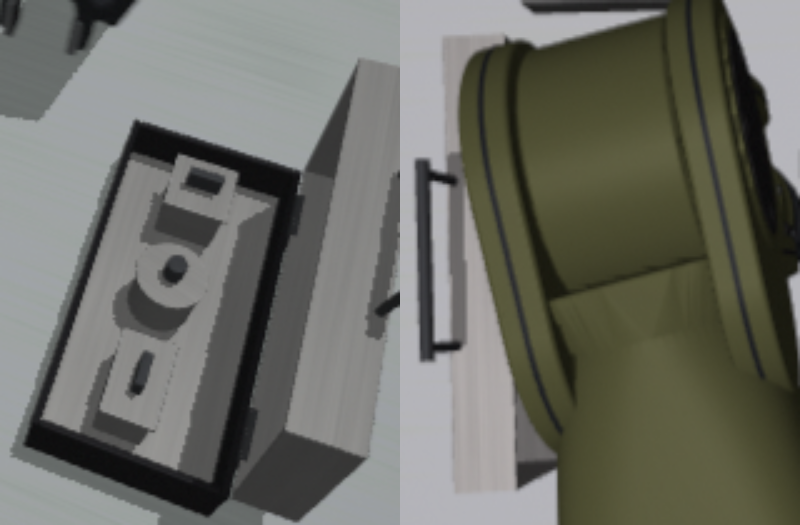

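All three lids sit flat on their tubs: square at (200,183), round at (175,268) and oblong at (143,375) in the left half. The handle is up at about (0.491, 0.412). I will go back to it.

arm_command(increments=[{"dp":[-0.02,0.9,0],"twist":[0,0,0],"jaw":0.5},{"dp":[-0.02,0.9,0],"twist":[0,0,0],"jaw":0.5},{"dp":[-0.02,0.9,0],"twist":[0,0,0],"jaw":0.5},{"dp":[-0.02,0.9,0],"twist":[0,0,0],"jaw":0.5},{"dp":[-0.02,0.9,0],"twist":[0,0,0],"jaw":0.5}])

```text
time: 56.82
tool_pos: [0.4964, 0.2453, 0.352]
ee_rot: [-180.0, 0.2, -178.5]
force: [0.1, -0.4, 0.3]
gripper_width: 0.499
grip_force: 0.0
```

arm_command(increments=[{"dp":[-0.02,0.9,0],"twist":[0,0,0],"jaw":0.5},{"dp":[-0.02,0.9,0],"twist":[0,0,0],"jaw":0.5},{"dp":[-0.02,0.9,0],"twist":[0,0,0],"jaw":0.5},{"dp":[-0.02,0.9,0],"twist":[0,0,0],"jaw":0.5},{"dp":[-0.02,0.9,0],"twist":[0,0,0],"jaw":0.5}])

```text
time: 57.23
tool_pos: [0.4932, 0.3805, 0.3519]
ee_rot: [-180.0, 0.2, -178.5]
force: [0.9, -0.1, -0.4]
gripper_width: 0.502
grip_force: 0.0
```

arm_command(increments=[{"dp":[0,0.9,0],"twist":[0,0,0],"jaw":0.5},{"dp":[0,0.35,0],"twist":[0,0,0],"jaw":0.5},{"dp":[0,0,0],"twist":[0,0,0],"jaw":0.5},{"dp":[0,0,0],"twist":[0,0,0],"jaw":0.5},{"dp":[0,0,0],"twist":[0,0,0],"jaw":0.5}])

```text
time: 57.65
tool_pos: [0.4936, 0.415, 0.3525]
ee_rot: [-179.9, 0.2, -178.5]
force: [0.4, -0.1, -0.3]
gripper_width: 0.5
grip_force: 0.0
```

Run:
```python
from h import *
s=state();p=s['tool_pos'];print(s['time'],p,s['ee_rot'],s['joints'])
b=eyes.grab_frame("wrist");save(b,"w12")
print(spot("wrist","cover_handle",.305)); m=eyes.camera_model("wrist")
print(proj(m,[[.4915,.4146,.305],[.56,.4166,.305],[.423,.4125,.305]]))
```

```text
57.65 [0.49363606 0.41502991 0.3524832 ] [-179.92861633    0.21003256 -178.54417871] [40.14872121 27.27933719 28.89599871 91.49735442 -0.18701644 38.69283604]
[(array([0.4951, 0.4147, 0.305 ]), 0.94), (array([0.4553, 0.3477, 0.305 ]), 0.24)]
[[253.24677591 214.9227434 ]
 [253.7704097  300.77479235]
 [252.45549177 111.43821714]]
```

View pics/w12.png

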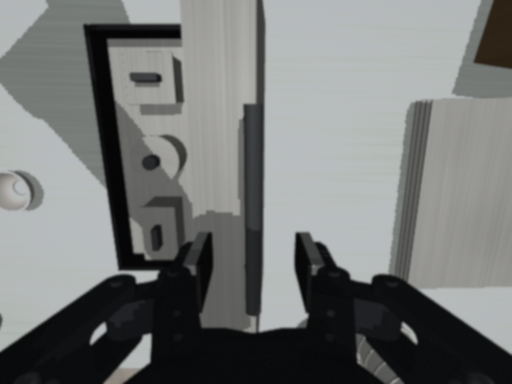

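The bar is at column 253, midway between the fingers. I will descend and pinch it.

arm_command(increments=[{"dp":[0,0,-0.5],"twist":[0,0,0],"jaw":0.5},{"dp":[0,0,-0.6],"twist":[0,0,0],"jaw":0.5},{"dp":[0,0,-0.6],"twist":[0,0,0],"jaw":0.5},{"dp":[0,0,-0.4],"twist":[0,0,0],"jaw":0.5},{"dp":[0,0,-0.12],"twist":[0,0,0],"jaw":0.5}])

```text
time: 58.17
tool_pos: [0.493, 0.414, 0.2841]
ee_rot: [-179.9, 0.1, -178.6]
force: [-0.1, 0.3, -0.1]
gripper_width: 0.496
grip_force: 0.0
```

arm_command(squeeze=35, increments=[{"dp":[0,0,0],"twist":[0,0,0],"jaw":1},{"dp":[0,0,0],"twist":[0,0,0],"jaw":1},{"dp":[0,0,0],"twist":[0,0,0],"jaw":1},{"dp":[0,0,0],"twist":[0,0,0],"jaw":1},{"dp":[0,0,0],"twist":[0,0,0],"jaw":1}])

```text
time: 58.58
tool_pos: [0.4942, 0.4146, 0.2873]
ee_rot: [-179.9, 0.3, -178.6]
force: [-0.0, -6.3, 2.6]
gripper_width: 0.127
grip_force: 34.6
```

arm_command(increments=[{"dp":[0,-0.15,0.02],"twist":[0,0,0],"jaw":1},{"dp":[0.01,-0.2,0.03],"twist":[0,0,0],"jaw":1},{"dp":[0.01,-0.24,0.02],"twist":[0,0,0],"jaw":1},{"dp":[0.01,-0.24,0.02],"twist":[0,0,0],"jaw":1},{"dp":[0.01,-0.24,0.01],"twist":[0,0,0],"jaw":1}])

```text
time: 59.0
tool_pos: [0.495, 0.3841, 0.2903]
ee_rot: [179.9, 0.3, -178.5]
force: [-1.5, 2.9, 6.0]
gripper_width: 0.124
grip_force: 35.9
```

arm_command(increments=[{"dp":[0.01,-0.24,0],"twist":[0,0,0],"jaw":1},{"dp":[0.01,-0.24,0],"twist":[0,0,0],"jaw":1},{"dp":[0.01,-0.24,-0.01],"twist":[0,0,0],"jaw":1},{"dp":[0.01,-0.24,-0.02],"twist":[0,0,0],"jaw":1},{"dp":[0.01,-0.24,-0.02],"twist":[0,0,0],"jaw":1}])

```text
time: 59.42
tool_pos: [0.496, 0.3472, 0.2882]
ee_rot: [180.0, 0.2, -178.5]
force: [-2.5, 1.4, 5.1]
gripper_width: 0.123
grip_force: 36.4
```

arm_command(increments=[{"dp":[0.01,-0.23,-0.03],"twist":[0,0,0],"jaw":1},{"dp":[0.01,-0.23,-0.04],"twist":[0,0,0],"jaw":1},{"dp":[0.01,-0.23,-0.05],"twist":[0,0,0],"jaw":1},{"dp":[0.01,-0.23,-0.05],"twist":[0,0,0],"jaw":1},{"dp":[0.01,-0.23,-0.06],"twist":[0,0,0],"jaw":1}])

```text
time: 59.83
tool_pos: [0.4969, 0.3121, 0.2807]
ee_rot: [-179.9, 0.1, -178.5]
force: [-4.2, 1.1, 6.6]
gripper_width: 0.124
grip_force: 37.4
```

arm_command(increments=[{"dp":[0.01,-0.23,-0.07],"twist":[0,0,0],"jaw":1},{"dp":[0.01,-0.23,-0.07],"twist":[0,0,0],"jaw":1},{"dp":[0.01,-0.22,-0.08],"twist":[0,0,0],"jaw":1},{"dp":[0.01,-0.22,-0.09],"twist":[0,0,0],"jaw":1},{"dp":[0.01,-0.22,-0.09],"twist":[0,0,0],"jaw":1}])

```text
time: 60.25
tool_pos: [0.4978, 0.2781, 0.268]
ee_rot: [-179.9, 0.1, -178.5]
force: [-5.2, -0.9, 5.1]
gripper_width: 0.126
grip_force: 37.9
```

arm_command(increments=[{"dp":[0.01,-0.21,-0.1],"twist":[0,0,0],"jaw":1},{"dp":[0.01,-0.21,-0.11],"twist":[0,0,0],"jaw":1},{"dp":[0.01,-0.21,-0.11],"twist":[0,0,0],"jaw":1},{"dp":[0.01,-0.2,-0.12],"twist":[0,0,0],"jaw":1},{"dp":[0.01,-0.2,-0.13],"twist":[0,0,0],"jaw":1}])

```text
time: 60.67
tool_pos: [0.4986, 0.2467, 0.2504]
ee_rot: [-179.8, -0.0, -178.5]
force: [-6.0, -2.6, 5.6]
gripper_width: 0.128
grip_force: 38.7
```

arm_command(increments=[{"dp":[0.01,-0.2,-0.13],"twist":[0,0,0],"jaw":1},{"dp":[0.01,-0.19,-0.14],"twist":[0,0,0],"jaw":1},{"dp":[0.01,-0.19,-0.14],"twist":[0,0,0],"jaw":1},{"dp":[0.01,-0.18,-0.15],"twist":[0,0,0],"jaw":1},{"dp":[0.01,-0.18,-0.15],"twist":[0,0,0],"jaw":1}])

```text
time: 61.08
tool_pos: [0.4994, 0.2183, 0.2286]
ee_rot: [-179.8, -0.1, -178.5]
force: [-7.0, -2.5, 3.3]
gripper_width: 0.12
grip_force: 39.3
```

Run:
```python
import numpy as np
w=np.r_[np.ones(15),np.linspace(1,.3,15)];u=np.r_[0,np.cumsum(w)/w.sum()]
a=np.deg2rad(49-(49-14.6)*u);r=.2327+.002*u
y=.371-r*np.cos(a);z=.053+r*np.sin(a)
print(np.round(np.c_[np.diff(y),np.diff(z)]/.03,2).tolist(),y[-1],z[-1])
```

```text
[[-0.14, -0.12], [-0.14, -0.13], [-0.14, -0.13], [-0.13, -0.13], [-0.13, -0.14], [-0.13, -0.14], [-0.12, -0.14], [-0.12, -0.15], [-0.12, -0.15], [-0.11, -0.15], [-0.11, -0.15], [-0.11, -0.16], [-0.1, -0.16], [-0.1, -0.16], [-0.09, -0.16], [-0.09, -0.17], [-0.08, -0.16], [-0.07, -0.15], [-0.07, -0.15], [-0.06, -0.14], [-0.05, -0.13], [-0.05, -0.12], [-0.04, -0.12], [-0.04, -0.11], [-0.03, -0.1], [-0.03, -0.09], [-0.03, -0.08], [-0.02, -0.07], [-0.02, -0.06], [-0.02, -0.05]] 0.14387865768788136 0.11216067837965876
```

arm_command(increments=[{"dp":[0.01,-0.14,-0.12],"twist":[0,0,0],"jaw":1},{"dp":[0.01,-0.14,-0.13],"twist":[0,0,0],"jaw":1},{"dp":[0.01,-0.14,-0.13],"twist":[0,0,0],"jaw":1},{"dp":[0,-0.13,-0.13],"twist":[0,0,0],"jaw":1},{"dp":[0,-0.13,-0.14],"twist":[0,0,0],"jaw":1}])

```text
time: 61.5
tool_pos: [0.4999, 0.1983, 0.2086]
ee_rot: [-179.8, -0.2, -178.5]
force: [-6.2, 0.8, -0.7]
gripper_width: 0.122
grip_force: 39.4
```

arm_command(increments=[{"dp":[0,-0.13,-0.14],"twist":[0,0,0],"jaw":1},{"dp":[0,-0.12,-0.14],"twist":[0,0,0],"jaw":1},{"dp":[0,-0.12,-0.15],"twist":[0,0,0],"jaw":1},{"dp":[0,-0.12,-0.15],"twist":[0,0,0],"jaw":1},{"dp":[0,-0.11,-0.15],"twist":[0,0,0],"jaw":1}])

```text
time: 61.92
tool_pos: [0.5005, 0.1807, 0.1868]
ee_rot: [-179.9, -0.1, -178.5]
force: [-6.0, -0.4, 0.9]
gripper_width: 0.128
grip_force: 39.7
```

arm_command(increments=[{"dp":[0,-0.11,-0.15],"twist":[0,0,0],"jaw":1},{"dp":[0,-0.11,-0.16],"twist":[0,0,0],"jaw":1},{"dp":[0,-0.1,-0.16],"twist":[0,0,0],"jaw":1},{"dp":[0,-0.1,-0.16],"twist":[0,0,0],"jaw":1},{"dp":[0,-0.09,-0.16],"twist":[0,0,0],"jaw":1}])

```text
time: 62.33
tool_pos: [0.5011, 0.166, 0.1633]
ee_rot: [-179.9, -0.0, -178.5]
force: [-4.2, 0.5, -0.4]
gripper_width: 0.123
grip_force: 39.8
```

arm_command(increments=[{"dp":[0,-0.09,-0.17],"twist":[0,0,0],"jaw":1},{"dp":[0,-0.08,-0.16],"twist":[0,0,0],"jaw":1},{"dp":[0,-0.07,-0.15],"twist":[0,0,0],"jaw":1},{"dp":[0,-0.07,-0.15],"twist":[0,0,0],"jaw":1},{"dp":[0,-0.06,-0.14],"twist":[0,0,0],"jaw":1}])

```text
time: 62.75
tool_pos: [0.5016, 0.1548, 0.1406]
ee_rot: [-179.9, 0.0, -178.5]
force: [-5.1, -0.8, 0.5]
gripper_width: 0.125
grip_force: 39.9
```

arm_command(increments=[{"dp":[0,-0.05,-0.13],"twist":[0,0,0],"jaw":1},{"dp":[0,-0.05,-0.12],"twist":[0,0,0],"jaw":1},{"dp":[0,-0.04,-0.12],"twist":[0,0,0],"jaw":1},{"dp":[0,-0.04,-0.11],"twist":[0,0,0],"jaw":1},{"dp":[0,-0.03,-0.1],"twist":[0,0,0],"jaw":1}])

```text
time: 63.17
tool_pos: [0.5017, 0.1485, 0.1233]
ee_rot: [-179.9, 0.1, -178.5]
force: [-6.1, -1.6, 0.3]
gripper_width: 0.126
grip_force: 40.3
```

arm_command(increments=[{"dp":[0,-0.03,-0.09],"twist":[0,0,0],"jaw":1},{"dp":[0,-0.03,-0.08],"twist":[0,0,0],"jaw":1},{"dp":[0,-0.02,-0.07],"twist":[0,0,0],"jaw":1},{"dp":[0,0,0],"twist":[0,0,0],"jaw":1},{"dp":[0,0,0],"twist":[0,0,0],"jaw":1}])

```text
time: 63.58
tool_pos: [0.5018, 0.1463, 0.1163]
ee_rot: [-179.9, 0.1, -178.5]
force: [-4.9, -2.3, -0.5]
gripper_width: 0.123
grip_force: 40.4
```

Run:
```python
from h import *
s=state();print(s['time'],s['tool_pos'],s['force'],s['gripper_width'],s['grip_force'])
b=eyes.grab_frame("scene");save(cv2.resize(b[90:340,270:470],None,fx=2.4,fy=2.4),"c13")
```

```text
63.5833 [0.50180742 0.14628005 0.11632614] [-4.87550867 -2.26634658 -0.49169602] 0.12257991921920902 40.35549581050873
```

View pics/c13.png

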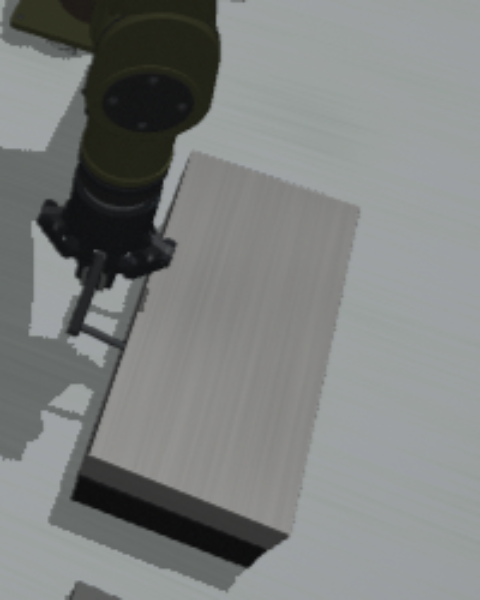

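The cover is nearly down, with its lower edge almost on the black rim. I will ease it the rest of the way while watching the force.

arm_command(increments=[{"dp":[0,-0.01,-0.04],"twist":[0,0,0],"jaw":1},{"dp":[0,-0.01,-0.04],"twist":[0,0,0],"jaw":1},{"dp":[0,-0.01,-0.04],"twist":[0,0,0],"jaw":1},{"dp":[0,-0.01,-0.03],"twist":[0,0,0],"jaw":1},{"dp":[0,0,0],"twist":[0,0,0],"jaw":1}])

```text
time: 64.05
tool_pos: [0.5018, 0.1451, 0.112]
ee_rot: [-179.9, 0.1, -178.5]
force: [-6.6, -2.1, -0.1]
gripper_width: 0.128
grip_force: 40.5
```

arm_command(increments=[{"dp":[0,-0.01,-0.04],"twist":[0,0,0],"jaw":1},{"dp":[0,-0.01,-0.04],"twist":[0,0,0],"jaw":1},{"dp":[0,0,-0.04],"twist":[0,0,0],"jaw":1},{"dp":[0,0,-0.03],"twist":[0,0,0],"jaw":1},{"dp":[0,0,0],"twist":[0,0,0],"jaw":1}])

```text
time: 64.47
tool_pos: [0.5019, 0.1438, 0.1075]
ee_rot: [-179.8, 0.1, -178.5]
force: [-6.2, -3.6, 0.4]
gripper_width: 0.123
grip_force: 40.7
```

arm_command(increments=[{"dp":[0,-0.01,-0.04],"twist":[0,0,0],"jaw":1},{"dp":[0,0,-0.04],"twist":[0,0,0],"jaw":1},{"dp":[0,0,-0.04],"twist":[0,0,0],"jaw":1},{"dp":[0,0,0],"twist":[0,0,0],"jaw":1},{"dp":[0,0,0],"twist":[0,0,0],"jaw":1}])

```text
time: 64.88
tool_pos: [0.5019, 0.1431, 0.1047]
ee_rot: [-179.8, 0.1, -178.6]
force: [-6.5, -5.3, 4.8]
gripper_width: 0.125
grip_force: 41.2
```

arm_command(increments=[{"dp":[0,0,-0.04],"twist":[0,0,0],"jaw":1},{"dp":[0,0,-0.04],"twist":[0,0,0],"jaw":1},{"dp":[0,0,-0.04],"twist":[0,0,0],"jaw":1},{"dp":[0,0,0],"twist":[0,0,0],"jaw":1},{"dp":[0,0,0],"twist":[0,0,0],"jaw":1}])

```text
time: 65.3
tool_pos: [0.5021, 0.1431, 0.1042]
ee_rot: [-179.8, 0.2, -178.6]
force: [-13.2, -7.0, 26.8]
gripper_width: 0.125
grip_force: 43.3
```

Contact force rose to 27 N, so the cover is shut on the rim. I will ease off, release and retreat.

arm_command(increments=[{"dp":[0,0,0.07],"twist":[0,0,0],"jaw":1},{"dp":[0,0,0],"twist":[0,0,0],"jaw":0.5},{"dp":[0,0,0],"twist":[0,0,0],"jaw":0.5},{"dp":[0,0,0],"twist":[0,0,0],"jaw":0.5},{"dp":[0,0,0],"twist":[0,0,0],"jaw":0.5}])

```text
time: 65.72
tool_pos: [0.5046, 0.1454, 0.1034]
ee_rot: [180.0, 0.4, -178.5]
force: [-0.1, 0.2, 0.1]
gripper_width: 0.502
grip_force: 0.0
```

arm_command(increments=[{"dp":[0,0,0.4],"twist":[0,0,0],"jaw":0.5},{"dp":[0,0,0.8],"twist":[0,0,0],"jaw":0.5},{"dp":[0,0,1],"twist":[0,0,0],"jaw":0.5},{"dp":[0,0,1],"twist":[0,0,0],"jaw":0.5},{"dp":[0,0,1],"twist":[0,0,0],"jaw":0.5}])

```text
time: 66.13
tool_pos: [0.5036, 0.1453, 0.2303]
ee_rot: [-180.0, 0.2, -178.5]
force: [0.3, -0.1, 0.2]
gripper_width: 0.502
grip_force: 0.0
```

arm_command(increments=[{"dp":[-0.3,-1,0.3],"twist":[0,0,0],"jaw":0.5},{"dp":[-0.3,-1,0.3],"twist":[0,0,0],"jaw":0.5},{"dp":[-0.3,-1,0.3],"twist":[0,0,0],"jaw":0.5},{"dp":[-0.3,-1,0],"twist":[0,0,0],"jaw":0.5},{"dp":[-0.3,-1,0],"twist":[0,0,0],"jaw":0.5}])

```text
time: 66.55
tool_pos: [0.4589, -0.006, 0.257]
ee_rot: [-180.0, 0.4, -178.5]
force: [-0.4, -1.0, 0.2]
gripper_width: 0.502
grip_force: 0.0
```

arm_command(increments=[{"dp":[-0.3,-1,0],"twist":[0,0,0],"jaw":0.5},{"dp":[-0.3,-1,0],"twist":[0,0,0],"jaw":0.5},{"dp":[-0.3,-1,0],"twist":[0,0,0],"jaw":0.5},{"dp":[0,0,0],"twist":[0,0,0],"jaw":0.5},{"dp":[0,0,0],"twist":[0,0,0],"jaw":0.5}])

```text
time: 66.97
tool_pos: [0.4314, -0.0961, 0.2563]
ee_rot: [-180.0, 0.3, -178.7]
force: [0.0, 0.0, -0.4]
gripper_width: 0.499
grip_force: 0.0
```

Run:
```python
from h import *
s=state();print(s['time'],s['tool_pos'],s['force'])
b=eyes.grab_frame("scene");save(b,"s14");o=cv2.imread('pics/scene0.png');o=cv2.resize(o,(512,384),interpolation=cv2.INTER_AREA)[:,:,::-1]
d=cv2.absdiff(b,o).max(2)[150:330,295:425];print('diff px on station',(d>25).sum(),d.mean())
print(np.argwhere(d>25)[:20].tolist()); eyes.grab_frame("top")
for c,z in (("top",.13),("scene",.13)): print(c,spot(c,"cover_handle"))
for t in("shaker_mid","ramekin_mid","tape_roll_mid"): print(t,spot("top",t),spot("scene",t))
```

```text
66.9667 [ 0.43142345 -0.09608197  0.25629068] [ 0.04075318  0.02382263 -0.36918843]
diff px on station 19 1.7347435897435897
[[0, 0], [0, 1], [0, 2], [0, 3], [0, 4], [0, 5], [1, 0], [1, 1], [1, 2], [1, 3], [1, 4], [2, 0], [2, 1], [2, 2], [2, 3], [3, 0], [3, 1], [3, 2], [4, 0]]
top [(array([0.4962, 0.1438, 0.13  ]), 0.64)]
scene [(array([0.4984, 0.1438, 0.13  ]), 0.72)]
shaker_mid [] [(array([ 0.3936, -0.2288,  0.036 ]), 0.88)]
ramekin_mid [(array([0.5675, 0.0132, 0.018 ]), 0.81)] [(array([0.5705, 0.0193, 0.018 ]), 0.92)]
tape_roll_mid [(array([ 0.6783, -0.1155,  0.012 ]), 0.68)] [(array([ 0.6684, -0.1066,  0.012 ]), 0.79)]
```

The station matches its original closed picture; only a corner shadow differs. The shaker, ramekin and tape roll are where they started, to within measurement error.

```bash
python3 -c "
from bench import robot; print(robot.job_done())"
```

```text
the job is handed in; nothing more can be done
None
```

I've handed in the job: the big round, square and oblong tubs stand upright in the well with their lids seated, the small round lid is left on the counter, and the cover is lowered and shut (about 67 s; the hand-in returned no verdict).

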